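Clamp a batch of flanged pieces and set the measuring unit

ROBOT

A 6-joint arm with a two-finger parallel gripper is mounted at the origin on the work surface. World frame = base frame: x ahead of the robot, y to its left, z up, the work surface at z = 0. Lengths are in m, angles in rad, forces in N, time in s.
With the tool pointing down it reaches from about 0.225 to 0.875 m from the base axis. Payload 3.4 kg.
Tool frame: the origin (TCP) lies between the finger pads; the fingertips stand 8 mm ahead of it and the grasp point (between the pads) lies 11 mm behind it; z points along the fingers, y is the line along which they close (so a half turn about z gives the same grasp; the last joint's range is limited). The gripper opens to 85 mm and grips with 20 to 120 N. Pads are 22 mm wide; open, the fingers measure 114 mm over their backs; the gripper's body (76 mm by 85 mm) begins 54 mm behind the grasp point. The pads swing forward as they close: fully open they stand 13 mm farther back than shut.
Start: joints at [-1.447, 0.276, 1.505, -0, 1.361, -0.121], TCP at [0.139, -0.558, 0.239] pointing down, gripper open.
Joint ranges: [-2.89, 2.89], [-0.75, 2.08], [0.22, 2.7], [-1.18, 4.32], [0.11, 2.71], [-2.7, 2.7]. Speed limits (rad/s): [2.57, 2.57, 3.14, 3.14, 3.14, 3.14].

INTERFACE

Orientations are given as a unit quaternion [w, x, y, z].
In Python, from rig import manip, optics, finder gives the robot as it stands.
- The arm moves only by the tool servo_tool, never from a script. Its argument "increments" is a list of rows, each a list of 7 numbers: the shift along the tool's x, y, z in cm, then the turn, a rotation vector about the tool's x, y, z in degrees, then the closure, from -1 (fully open) to 1 (shut). In form: [[x, y, z, rx, ry, rz, gripper], ...]. A call has exactly 5 rows; each row shifts and turns the commanded pose from where the row before left it, along the tool's axes as they then stand; what a row does not reach is not made up. A row lasts 1/10 s, in which the tool goes at most 50 mm and 8.59 degrees, less where a joint would pass 70% of its speed; a pose out of reach is approached as far as the arm can. A call is refused whole if a number of a shift passes 5 or a number of a turn 8.59, either way. A call with a gripper value outside its range is refused whole. The fingers move at their own pace and stop on an object; "squeeze" is the grip in N (left out, the last holds). Time passes only in rows, so rows that do not move let the fingers close, or fill a call up. It gives the time, the measured TCP pose, the force, the opening and the grip force at its end, in the units of the state.
- manip.get_state(): the state, without advancing time (a new reading comes with each control period).
- optics.get_image(name): name is "scene" or "top"; returns the picture (400x640x3 uint8, red, green, blue); there is no depth.
- optics.get_calibration(name): a dict with "fov_y" (degrees; the focal length in pixels is half the picture's height over the tangent of half this angle, whatever the lens; pixels are square), "cx", "cy" (the principal point, pixels), "dist_coeffs" ([k1, k2, p1, p2, k3] as OpenCV has them; the pictures are not rectified), "world_to_cam" (4x4, takes a point from world to camera coordinates). Camera axes: x right, y down, z forward; pixel columns grow to the right and rows downward; lengths in m; the calibration is good to about 2 mm. A picture is of the moment at which its call begins. get_calibration takes no time and is no camera call.
- manip.sign_off(): hands the job in; it is judged then, once.
Trained networks look in the newest picture that a camera, given by its name, has taken for a name from the list of things; names that differ only in an ending like _2 or _b are one class to them, and where a whole thing is asked for, a point or a joint stands for the part that bears it (a point fixed in the world has none). Each returns a list of dicts, best first, with "p" (0 to 1); they miss things now and then, are a little off and sometimes report something else, mostly with a low value. They report only what shows in the picture. A call takes as long as a camera call.
- finder.silhouettes(label, camera): "region" (400x640 bool, what is visible of it) and "box" ([centre column, centre row, width, height] in pixels, round what is visible of it).
- finder.tip_of(label, camera): "at" ([column, row] in pixels: a listed point, or the origin of a listed thing).
The state is a dict: "clock": time; "qpos": joint angles; "qd": joint speeds; "effort": joint torques, N m; "position": TCP position; "ee_rot": TCP orientation; "contact_force": force on the tool from outside, world axes, zero at the start; "moment": the same for the moment, N m; "width": finger opening in m; "gripper_force": force on a finger pad.
Only numpy, scipy, OpenCV 4.12 (cv2) and the standard library are available. Lean on these libraries where they do the work, as an engineer would, in place of code of your own. Each camera call takes 0.05 s, during which the arm holds its last target. There are 200 camera calls.

TASK

Open the clamping fixture fully by turning its black knob counter-clockwise, stand the aluminium setting block upright in its wooden tray, and stand every white flanged piece on its flange in the fixture, side by side with their narrow sides across the jaws. Turn the knob clockwise until the resistance rises sharply, then add a further quarter turn and no more. Then push the selector knob on the white measuring unit down, turn it clockwise to its stop and let it spring up again; do not knock over the mug or the bottle.

Things in the scene. Friction and masses are not known exactly. Their poses are not given: they have to be found in the camera images.
- piece0_c (a point): white plastic flanged tube piece standing upright, 75 mm tall; the point is its centre, 37.5 mm above its underside, z up. Flange (foot) 40 mm along its x by 54 mm along its y, 8 mm thick; above it a rectangular tube 26 mm (x) by 36 mm (y) up to the top. 0.16 kg. Up to four such pieces stand on a cardboard sheet 2 mm thick; absent ones have no pose
- piece1_c (a point): white plastic flanged tube piece standing upright, 75 mm tall; the point is its centre, 37.5 mm above its underside, z up. Flange (foot) 40 mm along its x by 54 mm along its y, 8 mm thick; above it a rectangular tube 26 mm (x) by 36 mm (y) up to the top. 0.16 kg. Up to four such pieces stand on a cardboard sheet 2 mm thick; absent ones have no pose
- piece2_c (a point): white plastic flanged tube piece standing upright, 75 mm tall; the point is its centre, 37.5 mm above its underside, z up. Flange (foot) 40 mm along its x by 54 mm along its y, 8 mm thick; above it a rectangular tube 26 mm (x) by 36 mm (y) up to the top. 0.16 kg. Up to four such pieces stand on a cardboard sheet 2 mm thick; absent ones have no pose
- piece3_c (a point): white plastic flanged tube piece standing upright, 75 mm tall; the point is its centre, 37.5 mm above its underside, z up. Flange (foot) 40 mm along its x by 54 mm along its y, 8 mm thick; above it a rectangular tube 26 mm (x) by 36 mm (y) up to the top. 0.16 kg. Up to four such pieces stand on a cardboard sheet 2 mm thick; absent ones have no pose
- block_c (a point): aluminium setting block, plain upright prism 40 mm (its x) by 42 mm (its y) by 75 mm tall, 0.34 kg; the point is its centre, 37.5 mm above its underside. It starts standing loosely in the fixture's channel, its x across the jaws
- tray_in (a point): open wooden tray for the setting block; the point is the centre of its inner floor, 5 mm above the table. Inside 80 mm (its x) by 95 mm (its y), walls 5 mm thick, top 22 mm above the table
- nest (a point): fixed clamping fixture: point on the channel floor (12 mm above the table) at the fixed rail's inner face, mid-length; x from jaw to rail, y along the open-ended channel (+-125 mm), z up. Rail 20 mm and jaw 18 mm thick, tops 22 mm above the floor. Piece against the rail: centre at x -20 mm; four fit at y -93, -31, 31, 93 mm. Knob housing at x -175 to -105, y +-35 mm, 24 mm high
- jaw (a joint): travel of the sliding jaw towards the rail, m: the clear width of the channel is 51.6 mm less this travel; 0 fully open. It starts at 9 to 10.5 mm and bites 40 mm flanges at about 11.6 to 12 mm. It moves 5 mm per radian of knob turn (clockwise closes) until it bites
- squeeze (a joint): extra turn of the clamp knob after the jaw has bitten, rad; 0 until then. Clockwise grows. The knob turns easily (about 0.04 N m) until the jaw bites, then needs about 0.26 N m and stays where it is left. More than 2.1 rad overtightens
- clamp_grip (a point): black clamp knob on the fixture, vertical axis: the point is on the axis at gripping height, 54 mm above the table, and turns with the knob. Bar grip 56 mm long (along its x), 16 mm thick (its y), its top 13 mm above the point and its foot, a disc of radius 29 mm, 23 mm below the point. Tighten clockwise seen from above
- sel_grip (a point): black selector knob on top of the white measuring unit (110 x 100 mm, 50 mm high), vertical axis: the point is on the axis at gripping height, 85 mm above the table when up, and moves with the knob. Bar grip 50 mm long (along its x), 15 mm thick (its y), its top 11 mm above the point and a disc of radius 26 mm from 21 to 26 mm below it
- sel_press (a joint): downward travel of the selector knob, m: 0 up, 0.008 fully down (spring, 2 N at the start to 8 N fully down); it springs up by itself when let go at either end of its turn. A key inside stops it from turning unless it is pushed down more than 6 mm
- sel_turn (a joint): turn of the selector knob, rad, clockwise from above: 0 at the start, 1.05 at its stop; between the ends a key inside keeps it from rising
- mug: white mug, radius 38 mm, 85 mm tall, beyond the fixture; leave it standing; origin at the centre of its underside
- bottle: clear bottle, radius 28 mm, 140 mm tall, beyond the fixture; leave it standing; origin at the centre of its underside

How it is judged:
On the way, in this order (a step that is already met when the one before it is completed fails the run):
1. the clamp is opened fully (jaw within 1.5 mm of its open end) (value of joint jaw below 0.0015 m), for 0.1 s.
2. the setting block stands in its tray and every piece stands in the channel between jaw and rail (horizontal distance between block_c and tray_in below 0.035 m and z of block_c in the frame of tray_in between 0.03 and 0.045 m and angle between each of block_c, piece0_c, piece1_c, piece2_c, piece3_c's own z axis and vertical below 0.1 rad and x of piece0_c in the frame of nest between -0.036 and -0.016 m and y of piece0_c in the frame of nest between -0.112 and 0.112 m and z of piece0_c in the frame of nest between 0.031 and 0.044 m and x of piece1_c in the frame of nest between -0.036 and -0.016 m and y of piece1_c in the frame of nest between -0.112 and 0.112 m and z of piece1_c in the frame of nest between 0.031 and 0.044 m and x of piece2_c in the frame of nest between -0.036 and -0.016 m and y of piece2_c in the frame of nest between -0.112 and 0.112 m and z of piece2_c in the frame of nest between 0.031 and 0.044 m and x of piece3_c in the frame of nest between -0.036 and -0.016 m and y of piece3_c in the frame of nest between -0.112 and 0.112 m and z of piece3_c in the frame of nest between 0.031 and 0.044 m), for 0.2 s.
3. the knob is tightened until the jaw bites, and a further quarter turn (60 to 120 degrees) (value of joint squeeze between 1.05 and 2.1 rad and value of joint jaw above 0.0105 m), for 0.2 s.
4. the selector is turned to its stop while pushed down (value of joint sel_turn above 0.9 rad and value of joint sel_press above 0.0045 m), for 0.1 s.
At the end, for the whole second after the job is handed in: Block upright in the tray within 35 mm of its centre; all pieces upright, square to the jaw (0.09 rad) and gripped, centres within 112 mm of the channel's middle; jaw past 10.5 mm, extra turn 1.05 to 2.1 rad (60 to 120 degrees); selector past 0.9 rad and up again (within 2 mm) (all of step 3 and horizontal distance between block_c and tray_in below 0.035 m and z of block_c in the frame of tray_in between 0.03 and 0.045 m and angle between each of block_c, piece0_c, piece1_c, piece2_c, piece3_c's own z axis and vertical below 0.1 rad and x of piece0_c in the frame of nest between -0.0235 and -0.0165 m and y of piece0_c in the frame of nest between -0.112 and 0.112 m and z of piece0_c in the frame of nest between 0.031 and 0.044 m and x of piece1_c in the frame of nest between -0.0235 and -0.0165 m and y of piece1_c in the frame of nest between -0.112 and 0.112 m and z of piece1_c in the frame of nest between 0.031 and 0.044 m and x of piece2_c in the frame of nest between -0.0235 and -0.0165 m and y of piece2_c in the frame of nest between -0.112 and 0.112 m and z of piece2_c in the frame of nest between 0.031 and 0.044 m and x of piece3_c in the frame of nest between -0.0235 and -0.0165 m and y of piece3_c in the frame of nest between -0.112 and 0.112 m and z of piece3_c in the frame of nest between 0.031 and 0.044 m and angle between the x axis of each of piece0_c, piece1_c, piece2_c, piece3_c and the x axis of nest, either way round below 0.09 rad and value of joint sel_turn above 0.9 rad and value of joint sel_press below 0.002 m); the robot touches nothing.
It fails at once if the clamp is overtightened (extra turn over 2.1 rad) (value of joint squeeze above 2.1 rad).
It fails at once if the mug or the bottle is knocked over (angle between any of mug, bottle's own z axis and vertical above 0.6 rad).
Of piece0, piece1, piece2, piece3 only 2 to 4 are there at a start; the rules pass over those that are not, and their reading is None.
At some moment in a run one of piece0, piece1, piece2, piece3 may be knocked a few centimetres aside while the robot is not near it.
It also fails if it takes over 208 s, if anything falls off the work surface, if the arm or the gripper's body presses on something with over 40 N, if the wrist force passes 120 N, or if a joint passes its speed limit or range.

## Working session

There is one attempt and no reset: what is moved stays moved. The work goes in short steps, Python scripts to look and compute and a tool call to move; the robot and the scene stay as the last step left them, time stands still between calls to the robot, and variables do not carry over. Pictures are saved under pics/ and viewed, at most 14 in all, crops included, and the job is handed in when it is done.

Besides the shell and the picture viewer there is one more tool, called after ">>>" by a JSON object that holds its "op" and its "data", one argument or row to a line. servo_tool: Moves the arm, as the interface text tells. Its arguments: {"type":"object","properties":{"increments":{"type":"array","items":{"type":"array","items":{"type":"number"}}},"squeeze":{"type":"number"}},"required":["increments"]}

```bash
ls; mkdir -p pics; cat > h.py <<'E'
import numpy as np, cv2
from rig import manip, optics, finder
def cal(n):
    c=optics.get_calibration(n); f=200/np.tan(np.radians(c["fov_y"])/2)
    K=np.array([[f,0,c["cx"]],[0,f,c["cy"]],[0,0,1]]); return K,np.array(c["dist_coeffs"],float),np.array(c["world_to_cam"])
def w2p(n,P):
    K,d,T=cal(n); r,_=cv2.Rodrigues(T[:3,:3]); p,_=cv2.projectPoints(np.array(P,float).reshape(-1,3),r,T[:3,3],K,d); return p.reshape(-1,2)
def p2w(n,uv,z):
    K,d,T=cal(n); q=cv2.undistortPoints(np.array(uv,float).reshape(-1,1,2),K,d).reshape(-1,2)
    R=T[:3,:3]; o=-R.T@T[:3,3]; r=np.c_[q,np.ones(len(q))]@R
    return o+r*((z-o[2])/r[:,2])[:,None]
def snap(n,name):
    im=optics.get_image(n); cv2.imwrite(f"pics/{name}.png",im[:,:,::-1]); return im
E
python3 - <<'E'
from h import *
np.set_printoptions(precision=3,suppress=True)
print(manip.get_state())
for n in("top","scene"):
    snap(n,n+"0"); K,d,T=cal(n); print(n,K[0,0],d,-T[:3,:3].T@T[:3,3])
    for l,z in (("piece0_c",.0395),("block_c",.0495),("tray_in",.005),("nest",.012),("clamp_grip",.054),("sel_grip",.085),("mug",0),("bottle",0)):
        for r in finder.tip_of(l,n)[:6]:
            print(l,np.round(r["p"],2),np.round(r["at"],1),p2w(n,[r["at"]],z)[0])
E
```

```text
pics
{'clock': 0.0, 'qpos': array([-1.447,  0.277,  1.506,  0.   ,  1.361, -0.121]), 'qd': array([-0.001, -0.001, -0.001,  0.001,  0.001, -0.002]), 'effort': array([ -0.002, -41.678, -24.581,  -0.   ,   0.011,   0.   ]), 'position': array([ 0.139, -0.557,  0.238]), 'ee_rot': array([-0.001,  0.993,  0.122,  0.   ]), 'contact_force': array([-1.091,  0.218, -0.186]), 'moment': array([ 0.024,  0.027, -0.049]), 'gripper_force': 0.0, 'width': 0.08516284460351049}
top 448.1271545899309 [0.022 0.    0.    0.    0.   ] [0.388 0.037 1.127]
block_c 0.72 [312.6 223. ] [0.58  0.044 0.05 ]
tray_in 0.67 [443.9 297. ] [ 0.427 -0.289  0.005]
nest 0.71 [339.5 216.6] [ 0.608 -0.023  0.012]
clamp_grip 0.56 [332.9 272.4] [ 0.464 -0.012  0.054]
sel_grip 0.62 [456.1 206.2] [ 0.638 -0.294  0.085]
mug 0.93 [277.8 150.4] [0.777 0.149 0.   ]
bottle 0.86 [375.5 161.2] [ 0.765 -0.11   0.   ]
scene 402.9356213719714 [-0.064  0.     0.     0.     0.   ] [1.118 0.334 0.99 ]
block_c 0.7 [330.8 208.6] [0.587 0.043 0.049]
tray_in 0.75 [269.4 140.6] [ 0.431 -0.275  0.005]
nest 0.95 [311.2 211.6] [ 0.602 -0.012  0.012]
clamp_grip 0.81 [333.5 170.9] [ 0.471 -0.013  0.054]
sel_grip 0.48 [222.4 160.2] [ 0.617 -0.302  0.085]
mug 0.79 [331.  289.7] [0.776 0.151 0.   ]
mug 0.71 [451.2 221.8] [0.426 0.351 0.   ]
bottle 0.92 [248.1 236.6] [ 0.755 -0.128  0.   ]
```

View pics/top0.png

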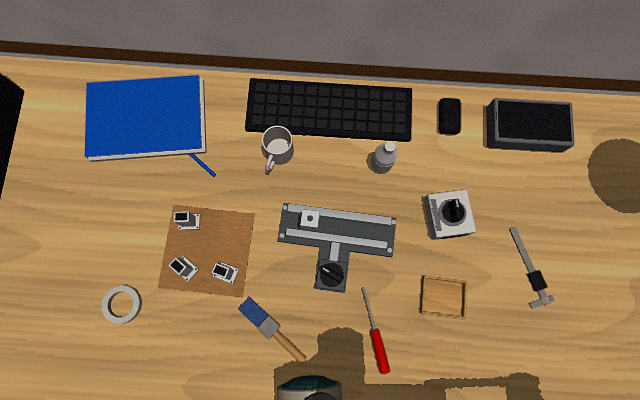

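View pics/scene0.png

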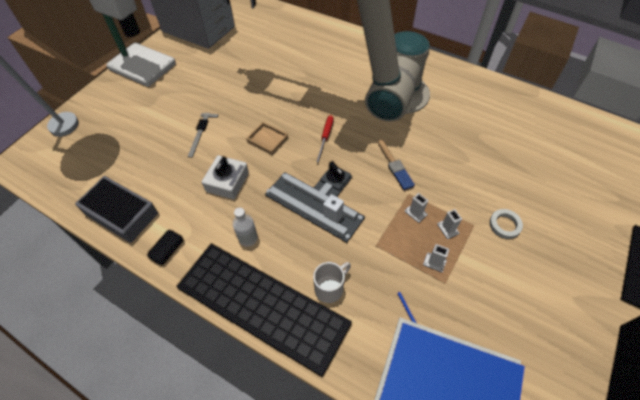

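```bash
python3 - <<'E'
from h import *
im=cv2.imread("pics/top0.png")
a=cv2.resize(im[175:325,180:380],(800,600),interpolation=cv2.INTER_CUBIC); cv2.imwrite("pics/c1.png",a)
E
```

```text
(no output)
```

View pics/c1.png

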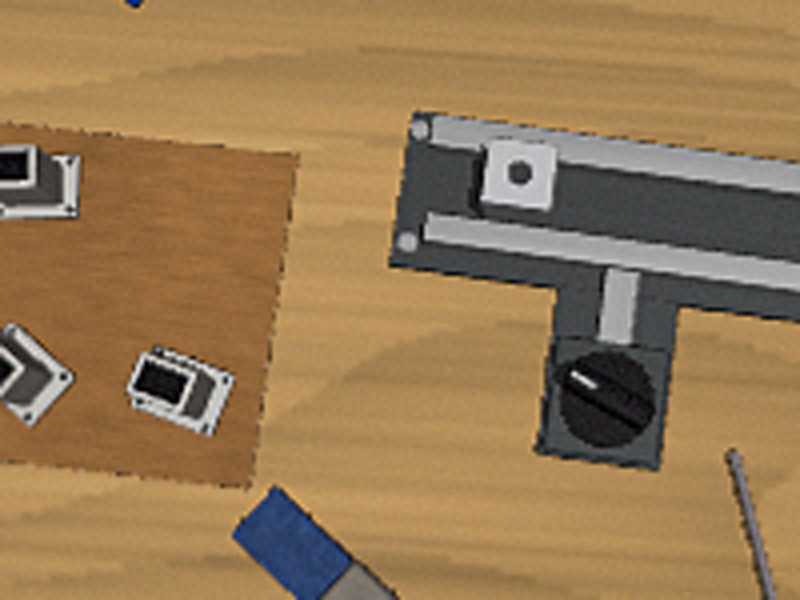

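The top picture shows three pieces on the cardboard at about (185,219), (182,268) and (225,271). The block is in the channel at (310,218), the clamp knob at (331,273) with its mark at (326,270), the selector at (454,210) and the tray at (443,297). Next I fit the outlines.

```bash
cat >> h.py <<'E'
from scipy.optimize import minimize
def box(lx,ly,z0,z1): return np.array([[x,y,z] for x in(-lx/2,lx/2) for y in(-ly/2,ly/2) for z in(z0,z1)])
PIECE=[box(.04,.054,0,.008),box(.026,.036,0,.075)]
BLOCK=[box(.04,.042,0,.075)]
TRAY=[box(.09,.105,0,.022)]
UNIT=[box(.11,.10,0,.05)]
def place(b,q,z):
    c,s=np.cos(q[2]),np.sin(q[2]); return b@np.array([[c,s,0],[-s,c,0],[0,0,1]])+[q[0],q[1],z]
def render(n,parts,q,z,S=4):
    m=np.zeros((400*S,640*S),np.uint8)
    for b in parts:
        p=w2p(n,place(b,q,z)); cv2.fillConvexPoly(m,cv2.convexHull(((p+.5)*S*16-8).round().astype(np.int32)),1,shift=4)
    return m.reshape(400,S,640,S).mean((1,3))
def fit(obs,parts,q0,z,yaws):
    """obs: list of (cam, region)"""
    def cost(q): return sum(np.abs(render(n,parts,q,z)-r).sum()/r.sum() for n,r in obs)
    best=None
    for y in yaws:
        q=np.array([q0[0],q0[1],y]); s=np.array([q,q+[.012,0,0],q+[0,.012,0],q+[0,0,.3]])
        o=minimize(cost,q,method="Nelder-Mead",options=dict(initial_simplex=s,maxiter=70,xatol=3e-4,fatol=1e-3))
        if best is None or o.fun<best.fun: best=o
    return best.x,best.fun
def regs(label,n,z,pmin=.3):
    """regions with approx world position of region centre at height z"""
    out=[]
    for r in finder.silhouettes(label,n):
        if r["p"]<pmin: continue
        out.append((p2w(n,[r["box"][:2]],z)[0][:2],r["region"],r["p"]))
    return out
def locate(label,parts,zc,z,yaws,cams=("top","scene")):
    L={n:regs(label,n,zc) for n in cams}; res=[]
    for c,r,p in L[cams[0]]:
        obs=[(cams[0],r)]
        for n in cams[1:]:
            m=[o for o in L[n] if np.hypot(*(o[0]-c))<.03]
            if m: obs.append((n,min(m,key=lambda o:np.hypot(*(o[0]-c)))[1]))
        q,f=fit(obs,parts,c,z,yaws); res.append((q,f/len(obs),len(obs),p))
    return res
E
python3 - <<'E'
from h import *
np.set_printoptions(precision=4,suppress=True)
for n in("top","scene"): optics.get_image(n)
Y=[-1.2,-.4,.4,1.2]
for l,P,zc,z,y in (("piece0_c",PIECE,.035,.002,Y),("block_c",BLOCK,.05,.012,[0]),("tray_in",TRAY,.01,0,[0]),("sel_press",UNIT,.03,0,[0,.2])):
    if l=="tray_in": 
        pass
    for q,f,k,p in locate(l,P,zc,z,y): print(l,q,np.degrees(q[2]).round(1),round(f,3),k,round(p,2))
C=lambda x,y:[180+x/4-.375,175+y/4-.375]
print("rail top outer edge",p2w("top",[C(432,114),C(800,163)],.034)[:,:2])
print("rail inner/lower", p2w("top",[C(430,140),C(800,190)],.034)[:,:2])
print("jaw outer",p2w("top",[C(426,238),C(800,288)],.034)[:,:2])
print("plate left",p2w("top",[C(413,112),C(390,267)],.012)[:,:2])
print("clamp mark",p2w("top",[C(583,380),C(607,397)],.067)[:,:2])
im=cv2.imread("pics/top0.png");cv2.imwrite("pics/c2.png",np.vstack([cv2.resize(im[180:240,420:480],(560,280),interpolation=cv2.INTER_CUBIC) ,cv2.resize(im[195:265,270:410],(560,280),interpolation=cv2.INTER_CUBIC)]))
E
```

```text
piece0_c [ 0.5826 -0.0775 -0.6929] -39.7 0.924 1 0.63
block_c [ 0.5869  0.0504 -0.0563] -3.2 0.171 2 0.81
tray_in [ 0.4283 -0.2858 -0.0614] -3.5 0.059 2 0.55
sel_press [ 0.6332 -0.2893  0.5641] 32.3 4.179 1 0.93
rail top outer edge [[ 0.6292  0.1092]
 [ 0.6137 -0.1212]]
rail inner/lower [[ 0.6126  0.1092]
 [ 0.5967 -0.1218]]
jaw outer [[ 0.5511  0.1067]
 [ 0.5359 -0.1238]]
plate left [[0.6345 0.1229]
 [0.5346 0.1291]]
clamp mark [[ 0.4688  0.0062]
 [ 0.4599 -0.0084]]
```

View pics/c2.png

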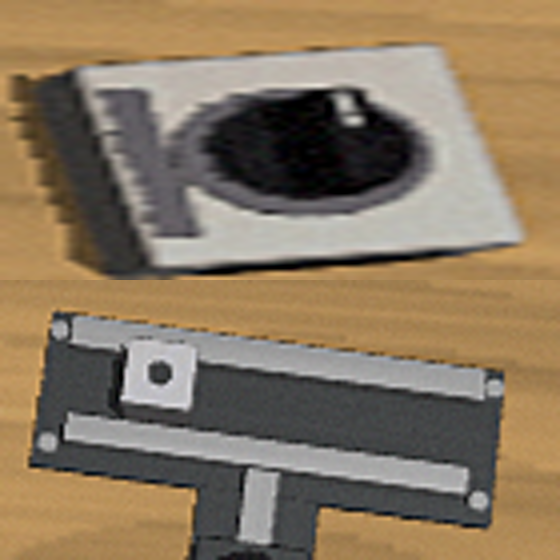

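The crop shows the selector's mark at pixel (457.3,203.1), and rail end posts around pixels (285,207.5) and (394,222). The network missed the pieces, so I will segment them by colour.

```bash
cat >> h.py <<'E'
def pmask(n,c,rad=.09):
    """low-saturation blobs near world xy c"""
    im=optics.get_image(n); hsv=cv2.cvtColor(im,cv2.COLOR_RGB2HSV)
    m=((hsv[:,:,1]<70)|(hsv[:,:,2]<40)).astype(np.uint8)
    p=w2p(n,[[c[0]+a*rad,c[1]+b*rad,.03] for a in(-1,1) for b in(-1,1)]); k=np.zeros_like(m); cv2.fillConvexPoly(k,cv2.convexHull(p.round().astype(np.int32)),1)
    return m*k
def blobs(n,c,rad,amin=60,amax=2000):
    m=pmask(n,c,rad); cs,_=cv2.findContours(m,cv2.RETR_EXTERNAL,cv2.CHAIN_APPROX_NONE); out=[]
    for q in cs:
        r=np.zeros((400,640),np.uint8); cv2.drawContours(r,[q],-1,1,-1)
        if amin<r.sum()<amax: out.append((p2w(n,[q.reshape(-1,2).mean(0)],.03)[0][:2],r.astype(float)))
    return out
def pieces(c=(.56,.29),rad=.13,z=.002,yaws=(-1.2,-.4,.4,1.2)):
    T=blobs("top",c,rad); S=blobs("scene",c,rad); res=[]
    for w,r in T:
        obs=[("top",r)]; m=[o for o in S if np.hypot(*(o[0]-w))<.03]
        if m: obs.append(("scene",m[0][1]))
        q,f=fit(obs,PIECE,w,z,yaws); res.append((q,f/len(obs),len(obs),r.sum()))
    return res
E
python3 - <<'E'
from h import *
np.set_printoptions(precision=4,suppress=True)
for q,f,k,a in pieces(): print(q,np.degrees(q[2]).round(1),round(f,3),k,a)
B=lambda x,y:[270+x/4-.375,195+(y-280)/4-.375]
P=[B(60,329),B(495,388),B(47,441),B(479,500)]
for z in(.02,.034):print(z,p2w("top",P,z)[:,:2].tolist())
print("plate",p2w("top",[B(55,312),B(503,371),B(30,466),B(492,527)],.008)[:,:2].tolist())
print("jaw ends",p2w("top",[B(65,424),B(468,477)],.034)[:,:2].tolist())
print("sel",p2w("top",[[456.9,202.6],[453.5,210.5]],.096)[:,:2])
U=lambda x,y:[420+x/9.333-.4,180+y/4.667-.4]
print("unit top",p2w("top",[U(80,70),U(442,46),U(522,242),U(155,268)],.05)[:,:2])
E
```

```text
Traceback (most recent call last):
  File "h.py", line 69, in pieces
    q,f=fit(obs,PIECE,w,z,yaws); res.append((q,f/len(obs),len(obs),r.sum()))
        ~~~^^^^^^^^^^^^^^^^^^^^
  File "h.py", line 33, in fit
    o=minimize(cost,q,method="Nelder-Mead",options=dict(initial_simplex=s,maxiter=70,xatol=3e-4,fatol=1e-3))
  File "h.py", line 29, in cost
    def cost(q): return sum(np.abs(render(n,parts,q,z)-r).sum()/r.sum() for n,r in obs)
                        ~~~^^^^^^^^^^^^^^^^^^^^^^^^^^^^^^^^^^^^^^^^^^^^^^^^^^^^^^^^^^^^
  File "h.py", line 29, in <genexpr>
    def cost(q): return sum(np.abs(render(n,parts,q,z)-r).sum()/r.sum() for n,r in obs)
                                   ~~~~~~^^^^^^^^^^^^^
  File "h.py", line 25, in render
    p=w2p(n,place(b,q,z)); cv2.fillConvexPoly(m,cv2.convexHull(((p+.5)*S*16-8).round().astype(np.int32)),1,shift=4)
  File "h.py", line 7, in w2p
    K,d,T=cal(n); r,_=cv2.Rodrigues(T[:3,:3]); p,_=cv2.projectPoints(np.array(P,float).reshape(-1,3),r,T[:3,3],K,d); return p.reshape(-1,2)
          ~~~^^^
  File "h.py", line 4, in cal
    c=optics.get_calibration(n); f=200/np.tan(np.radians(c["fov_y"])/2)
ValueError: time passes only in moves, steps and waits
```

```bash
sed -i 's/^def cal(n):/import functools\n@functools.lru_cache(None)\ndef cal(n):/' h.py
python3 - <<'E'
from h import *
np.set_printoptions(precision=4,suppress=True)
for q,f,k,a in pieces(): print(q,np.degrees(q[2]).round(1),round(f,3),k,a)
B=lambda x,y:[270+x/4-.375,195+(y-280)/4-.375]
P=[B(60,329),B(495,388),B(47,441),B(479,500)]
for z in(.02,.034):print(z,p2w("top",P,z)[:,:2].round(4).tolist())
print("plate",p2w("top",[B(55,312),B(503,371),B(30,466),B(492,527)],.008)[:,:2].round(4).tolist())
print("jaw ends",p2w("top",[B(65,424),B(468,477)],.034)[:,:2].round(4).tolist())
print("sel",p2w("top",[[456.9,202.6],[453.5,210.5]],.096)[:,:2])
U=lambda x,y:[420+x/9.333-.4,180+y/4.667-.4]
print("unit top",p2w("top",[U(80,70),U(442,46),U(522,242),U(155,268)],.05)[:,:2])
print(manip.get_state()["clock"])
E
```

```text
[ 0.4509  0.2494 -0.2727] -15.6 0.256 2 381.0
[ 0.4546  0.3505 -0.6378] -36.5 0.23 2 418.0
[0.5713 0.3559 0.0676] 3.9 0.073 2 428.0
0.02 [[0.6221, 0.117], [0.6029, -0.1581], [0.5505, 0.1193], [0.532, -0.1501]]
0.034 [[0.6191, 0.1159], [0.6002, -0.1557], [0.5484, 0.1182], [0.5301, -0.1478]]
plate [[0.6355, 0.1219], [0.6166, -0.165], [0.5358, 0.1295], [0.5172, -0.1607]]
jaw ends [[0.5597, 0.108], [0.5438, -0.1406]]
sel [[ 0.644  -0.2928]
 [ 0.6244 -0.2847]]
unit top [[ 0.6709 -0.2368]
 [ 0.6906 -0.3324]
 [ 0.5865 -0.3521]
 [ 0.5664 -0.2572]]
1.6
```

```bash
cat >> h.py <<'E'
def pose():
    s=manip.get_state(); w,x,y,z=s["ee_rot"]
    X=np.array([1-2*(y*y+z*z),2*(x*y+w*z)]); Zt=np.array([2*(x*z+w*y),2*(y*z-w*x),1-2*(x*x+y*y)])
    return s,s["position"],np.degrees(np.arctan2(X[1],X[0])),Zt
def plan(x,y,z,yaw,n,start=None,g=-1):
    """n rows from the present (or start=(x,y,z,yaw)); turn spread evenly"""
    if start is None:
        s,p,yw,Zt=pose(); print("at",p.round(4),"yaw",round(yw,1),"tilt",Zt[:2].round(3),"q6",np.degrees(s["qpos"][5]).round(0),"t",round(s["clock"],1),"w",round(s["width"],4))
        start=(*p,yw)
    sx,sy,sz,yw=start; d=np.array([x-sx,y-sy]); t=(yaw-yw); print("d",d.round(4),"dz",round(z-sz,4),"turn",round(t,1))
    for i in range(n):
        a=np.radians(yw+t*i/n); v=d/n*100
        print([round(float(v@[np.cos(a),np.sin(a)]),2),round(float(v@[np.sin(a),-np.cos(a)]),2),round(-(z-sz)/n*100,2),0,0,round(-t/n,2),g],end=",\n" if i%5==4 else ",")
E
python3 -c "
from h import *
plan(.4625,-.0095,.13,58,20)"
```

```text
at [ 0.1394 -0.5579  0.2393] yaw 14.0 tilt [ 0. -0.] q6 -7.0 t 1.6 w 0.0854
d [0.3231 0.5484] dz -0.1093 turn 44.0
[2.23, -2.27, np.float64(0.55), 0, 0, np.float64(-2.2), -1],[2.32, -2.18, np.float64(0.55), 0, 0, np.float64(-2.2), -1],[2.4, -2.09, np.float64(0.55), 0, 0, np.float64(-2.2), -1],[2.48, -2.0, np.float64(0.55), 0, 0, np.float64(-2.2), -1],[2.55, -1.9, np.float64(0.55), 0, 0, np.float64(-2.2), -1],
[2.62, -1.8, np.float64(0.55), 0, 0, np.float64(-2.2), -1],[2.69, -1.7, np.float64(0.55), 0, 0, np.float64(-2.2), -1],[2.75, -1.59, np.float64(0.55), 0, 0, np.float64(-2.2), -1],[2.81, -1.49, np.float64(0.55), 0, 0, np.float64(-2.2), -1],[2.87, -1.38, np.float64(0.55), 0, 0, np.float64(-2.2), -1],
[2.92, -1.27, np.float64(0.55), 0, 0, np.float64(-2.2), -1],[2.97, -1.16, np.float64(0.55), 0, 0, np.float64(-2.2), -1],[3.01, -1.04, np.float64(0.55), 0, 0, np.float64(-2.2), -1],[3.05, -0.92, np.float64(0.55), 0, 0, np.float64(-2.2), -1],[3.08, -0.81, np.float64(0.55), 0, 0, np.float64(-2.2), -1],
[3.11, -0.69, np.float64(0.55), 0, 0, np.float64(-2.2), -1],[3.13, -0.57, np.float64(0.55), 0, 0, np.float64(-2.2), -1],[3.15, -0.45, np.float64(0.55), 0, 0, np.float64(-2.2), -1],[3.17, -0.33, np.float64(0.55), 0, 0, np.float64(-2.2), -1],[3.18, -0.2, np.float64(0.55), 0, 0, np.float64(-2.2), -1],
```

>>> {"op": "servo_tool", "data": {
  "increments": [
    [2.4,-2.1,0.55,0,0,-2.2,-1],
    [2.4,-2.1,0.55,0,0,-2.2,-1],
    [2.4,-2.1,0.55,0,0,-2.2,-1],
    [2.4,-2.1,0.55,0,0,-2.2,-1],
    [2.4,-2.1,0.55,0,0,-2.2,-1]
  ]
}}

```text
clock: 2.1
position: [0.2205, -0.4195, 0.2117]
ee_rot: [0.0, 0.976, 0.217, 0.0]
contact_force: [0.2, 0.1, -0.1]
width: 0.0854
gripper_force: 0.0
```

>>> {"op": "servo_tool", "data": {
  "increments": [
    [2.75,-1.6,0.55,0,0,-2.2,-1],
    [2.75,-1.6,0.55,0,0,-2.2,-1],
    [2.75,-1.6,0.55,0,0,-2.2,-1],
    [2.75,-1.6,0.55,0,0,-2.2,-1],
    [2.75,-1.6,0.55,0,0,-2.2,-1]
  ]
}}

```text
clock: 2.6
position: [0.3009, -0.2825, 0.1843]
ee_rot: [0.0, 0.951, 0.31, 0.0]
contact_force: [0.4, 0.3, -0.0]
width: 0.0856
gripper_force: 0.0
```

>>> {"op": "servo_tool", "data": {
  "increments": [
    [3,-1.05,0.55,0,0,-2.2,-1],
    [3,-1.05,0.55,0,0,-2.2,-1],
    [3,-1.05,0.55,0,0,-2.2,-1],
    [3,-1.05,0.55,0,0,-2.2,-1],
    [3,-1.05,0.55,0,0,-2.2,-1]
  ]
}}

```text
clock: 3.1
position: [0.381, -0.1455, 0.1569]
ee_rot: [0.0, 0.917, 0.4, 0.0]
contact_force: [0.4, 0.2, 0.5]
width: 0.0855
gripper_force: 0.0
```

>>> {"op": "servo_tool", "data": {
  "increments": [
    [3.15,-0.45,0.55,0,0,-2.2,-1],
    [3.15,-0.45,0.55,0,0,-2.2,-1],
    [3.15,-0.45,0.55,0,0,-2.2,-1],
    [3.15,-0.45,0.55,0,0,-2.2,-1],
    [3.15,-0.45,0.55,0,0,-2.2,-1]
  ]
}}

```text
clock: 3.6
position: [0.4616, -0.0084, 0.1293]
ee_rot: [0.0, 0.874, 0.486, 0.0]
contact_force: [0.7, -0.2, 1.0]
width: 0.0852
gripper_force: 0.0
```

```bash
cat >> h.py <<'E'
def go(x,y,z,yaw=None):
    """total turn, then total shift in cm in the axes after the turn, and before it"""
    s,p,yw,Zt=pose(); yaw=yw if yaw is None else yaw
    print("at",p.round(4),"yaw",round(yw,1),"tilt",Zt[:2].round(3),"q6",np.degrees(s["qpos"][5]).round(0),"t",round(s["clock"],1),"w",round(s["width"],4),"F",s["contact_force"].round(1),"M",s["moment"].round(2),"g",round(s["gripper_force"],1))
    d=np.array([x-p[0],y-p[1]])*100
    for n,a in(("after",yaw),("before",yw)):
        a=np.radians(a); print(n,"x %.2f y %.2f z %.2f rz %.1f"%(d@[np.cos(a),np.sin(a)],d@[np.sin(a),-np.cos(a)],(p[2]-z)*100,yw-yaw))
E
python3 - <<'E'
from h import *
im=snap("scene","s1"); cv2.imwrite("pics/s1c.png",cv2.resize(im[110:270,240:480,::-1],(800,533),interpolation=cv2.INTER_CUBIC))
go(.4625,-.0095,.047,58)
E
```

```text
at [ 0.4632 -0.0047  0.1286] yaw 58.2 tilt [0.002 0.004] q6 22.0 t 3.6 w 0.0852 F [1.5 2.7 0.1] M [ 0.13 -0.01 -0.  ] g 0.0
after x -0.45 y 0.19 z 8.16 rz 0.2
before x -0.45 y 0.19 z 8.16 rz 0.2
```

View pics/s1c.png

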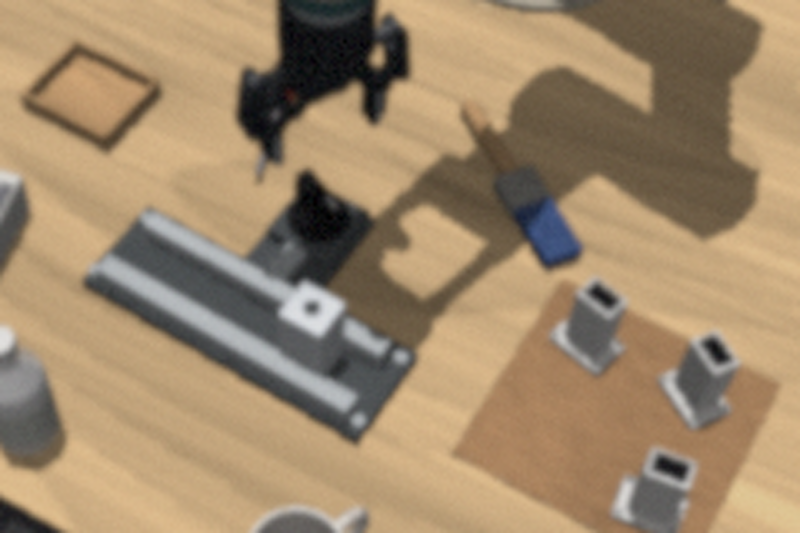

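The gripper is above the knob, with the fingers straddling the bar.

>>> {"op": "servo_tool", "data": {
  "increments": [
    [0,0,1,0,0,0,-1],
    [0,0,1,0,0,0,-1],
    [0,0,1,0,0,0,-1],
    [0,0,0,0,0,0,-1],
    [0,0,0,0,0,0,-1]
  ]
}}

```text
clock: 4.15
position: [0.4603, -0.0102, 0.0989]
ee_rot: [-0.0, 0.875, 0.484, -0.0]
contact_force: [0.2, -0.2, 0.1]
width: 0.0855
gripper_force: 0.0
```

```bash
python3 -c "
from h import *
go(.4625,-.0095,.047,58)"
```

```text
at [ 0.4603 -0.0102  0.0989] yaw 57.9 tilt [-0.001 -0.   ] q6 22.0 t 4.2 w 0.0855 F [ 0.2 -0.2  0.1] M [-0.09 -0.    0.02] g 0.0
after x 0.18 y 0.15 z 5.19 rz -0.1
before x 0.18 y 0.15 z 5.19 rz -0.1
```

>>> {"op": "servo_tool", "data": {
  "increments": [
    [0.2,0.15,1.3,0,0,0,-1],
    [0,0,1.3,0,0,0,-1],
    [0,0,1.3,0,0,0,-1],
    [0,0,1.3,0,0,0,-1],
    [0,0,0,0,0,0,-1]
  ]
}}

```text
clock: 4.65
position: [0.4622, -0.0089, 0.0465]
ee_rot: [-0.001, 0.875, 0.485, -0.001]
contact_force: [0.2, 0.5, 0.5]
width: 0.0853
gripper_force: 0.0
```

>>> {"op": "servo_tool", "data": {
  "increments": [
    [0,0,0,0,0,0,1],
    [0,0,0,0,0,0,1],
    [0,0,0,0,0,0,1],
    [0,0,0,0,0,0,1],
    [0,0,0,0,0,0,1]
  ],
  "squeeze": 30
}}

```text
clock: 5.15
position: [0.463, -0.0086, 0.0478]
ee_rot: [0.0, 0.874, 0.485, 0.0]
contact_force: [-2.0, -2.2, 3.2]
width: 0.0151
gripper_force: 33.3
```

>>> {"op": "servo_tool", "data": {
  "increments": [
    [0,0,0,0,0,0,1],
    [0,0,0,0,0,0,1],
    [0,0,0,0,0,0,1],
    [0,0,0,0,0,0,1],
    [0,0,0,0,0,0,1]
  ]
}}

```text
clock: 5.65
position: [0.463, -0.0086, 0.0477]
ee_rot: [0.0, 0.874, 0.485, -0.0]
contact_force: [-0.9, 0.6, 5.9]
width: 0.0155
gripper_force: 33.6
```

```bash
python3 -c "
from h import *
go(.4625,-.0095,.047,58)"
```

```text
at [ 0.463  -0.0086  0.0477] yaw 58.0 tilt [-0. -0.] q6 22.0 t 5.7 w 0.0155 F [-0.9  0.6  5.9] M [0.02 0.26 0.  ] g 33.6
after x -0.10 y 0.01 z 0.07 rz 0.0
before x -0.10 y 0.01 z 0.07 rz 0.0
```

>>> {"op": "servo_tool", "data": {
  "increments": [
    [0,0,0,0,0,-7,1],
    [0,0,0,0,0,-7,1],
    [0,0,0,0,0,-7,1],
    [0,0,0,0,0,-7,1],
    [0,0,0,0,0,-7,1]
  ]
}}

```text
clock: 6.15
position: [0.4617, -0.0083, 0.0477]
ee_rot: [-0.001, 0.686, 0.727, -0.001]
contact_force: [-4.5, 1.0, 9.2]
width: 0.015
gripper_force: 34.1
```

>>> {"op": "servo_tool", "data": {
  "increments": [
    [0,0,0,0,0,-7,1],
    [0,0,0,0,0,-7,1],
    [0,0,0,0,0,-7,1],
    [0,0,0,0,0,-7,1],
    [0,0,0,0,0,-7,1]
  ]
}}

```text
clock: 6.65
position: [0.4605, -0.0087, 0.0477]
ee_rot: [-0.002, 0.436, 0.9, -0.001]
contact_force: [-7.0, -2.2, 10.9]
width: 0.0151
gripper_force: 34.4
```

```bash
python3 -c "
from h import *
go(.4625,-.0095,.047)"
```

```text
at [ 0.4605 -0.0087  0.0477] yaw 128.4 tilt [-0.005 -0.   ] q6 -48.0 t 6.7 w 0.0151 F [-7.  -2.2 10.9] M [-0.31  1.09 -0.05] g 34.4
after x -0.19 y 0.11 z 0.07 rz 0.0
before x -0.19 y 0.11 z 0.07 rz 0.0
```

>>> {"op": "servo_tool", "data": {
  "increments": [
    [0,0,0,0,0,-6,1],
    [0,0,0,0,0,-6,1],
    [0,0,0,0,0,-6,1],
    [0,0,0,0,0,-6,1],
    [0,0,0,0,0,-6,1]
  ]
}}

```text
clock: 7.15
position: [0.4598, -0.0096, 0.0477]
ee_rot: [-0.003, 0.188, 0.982, -0.002]
contact_force: [-7.8, -4.8, 12.4]
width: 0.0158
gripper_force: 34.5
```

```bash
python3 -c "
from h import *
go(.4625,-.0095,.047)"
```

```text
at [ 0.4598 -0.0096  0.0477] yaw 158.4 tilt [-0.006 -0.002] q6 -78.0 t 7.2 w 0.0158 F [-7.8 -4.8 12.4] M [-0.92  1.27 -0.06] g 34.5
after x -0.25 y 0.11 z 0.07 rz 0.0
before x -0.25 y 0.11 z 0.07 rz 0.0
```

>>> {"op": "servo_tool", "data": {
  "increments": [
    [0,0,0,0,0,-3,1],
    [0,0,0,0,0,-2,1],
    [0,0,0,0,0,0,1],
    [0,0,0,0,0,0,1],
    [0,0,0,0,0,0,1]
  ]
}}

```text
clock: 7.65
position: [0.4598, -0.0097, 0.0477]
ee_rot: [-0.003, 0.146, 0.989, -0.002]
contact_force: [-8.4, -4.9, 12.5]
width: 0.0153
gripper_force: 34.6
```

```bash
python3 -c "
from h import *
go(.4625,-.0095,.047)"
```

```text
at [ 0.4598 -0.0097  0.0477] yaw 163.2 tilt [-0.006 -0.002] q6 -83.0 t 7.7 w 0.0153 F [-8.4 -4.9 12.5] M [-0.88  1.27  0.02] g 34.6
after x -0.25 y 0.10 z 0.07 rz 0.0
before x -0.25 y 0.10 z 0.07 rz 0.0
```

>>> {"op": "servo_tool", "data": {
  "increments": [
    [0,0,0,0,0,-4,1],
    [0,0,0,0,0,-3,1],
    [0,0,0,0,0,0,1],
    [0,0,0,0,0,0,1],
    [0,0,0,0,0,0,1]
  ]
}}

```text
clock: 8.15
position: [0.4597, -0.01, 0.0477]
ee_rot: [-0.003, 0.086, 0.996, -0.002]
contact_force: [-8.0, -5.9, 12.4]
width: 0.0154
gripper_force: 34.6
```

```bash
python3 -c "
from h import *
go(.4625,-.0095,.047)"
```

```text
at [ 0.4597 -0.01    0.0477] yaw 170.2 tilt [-0.007 -0.003] q6 -90.0 t 8.2 w 0.0154 F [-8.  -5.9 12.4] M [-1.01  1.34  0.02] g 34.6
after x -0.27 y 0.10 z 0.07 rz 0.0
before x -0.27 y 0.10 z 0.07 rz 0.0
```

>>> {"op": "servo_tool", "data": {
  "increments": [
    [0,0,0,0,0,-4,1],
    [0,0,0,0,0,-3,1],
    [0,0,0,0,0,0,1],
    [0,0,0,0,0,0,1],
    [0,0,0,0,0,0,1]
  ]
}}

```text
clock: 8.65
position: [0.4596, -0.0102, 0.0477]
ee_rot: [-0.003, 0.026, 1.0, -0.002]
contact_force: [-8.9, -8.1, 12.4]
width: 0.0154
gripper_force: 34.9
```

```bash
python3 -c "
from h import *
go(.4625,-.0095,.047)"
```

```text
at [ 0.4596 -0.0102  0.0477] yaw 177.1 tilt [-0.007 -0.003] q6 -97.0 t 8.7 w 0.0154 F [-8.9 -8.1 12.4] M [-1.25  1.37 -0.41] g 34.9
after x -0.28 y 0.08 z 0.07 rz 0.0
before x -0.28 y 0.08 z 0.07 rz 0.0
```

Mz jumped to -0.41, so the open stop is reached. I release the knob, go up and move over the block.

>>> {"op": "servo_tool", "data": {
  "increments": [
    [0,0,0,0,0,0,-1],
    [0,0,0,0,0,0,-1],
    [0,0,0,0,0,0,-1],
    [0,0,0,0,0,0,-1],
    [0,0,0,0,0,0,-1]
  ]
}}

```text
clock: 9.15
position: [0.4632, -0.0085, 0.0472]
ee_rot: [0.0, 0.026, 1.0, 0.0]
contact_force: [-0.6, 0.5, -0.2]
width: 0.0849
gripper_force: 0.0
```

>>> {"op": "servo_tool", "data": {
  "increments": [
    [0,0,-2,0,0,0,-1],
    [0,0,-2.5,0,0,0,-1],
    [0,0,-2.5,0,0,0,-1],
    [0,0,-2,0,0,0,-1],
    [0,0,0,0,0,0,-1]
  ]
}}

```text
clock: 9.65
position: [0.4652, -0.0088, 0.1397]
ee_rot: [0.003, 0.026, 1.0, -0.0]
contact_force: [0.8, 0.6, 0.4]
width: 0.0852
gripper_force: 0.0
```

```bash
python3 - <<'E'
from h import *
np.set_printoptions(precision=4,suppress=True)
go(.587,.0495,.137,176.25)
for n in("top","scene"): optics.get_image(n)
for q,f,k,p in locate("block_c",BLOCK,.05,.012,[-.06]): print(q,f,k,p)
E
```

```text
at [ 0.4652 -0.0088  0.1397] yaw 177.0 tilt [ 0.006 -0.001] q6 -97.0 t 9.7 w 0.0852 F [0.8 0.6 0.4] M [ 0.01 -0.06  0.01] g 0.0
after x -11.77 y 6.62 z 0.27 rz 0.8
before x -11.86 y 6.45 z 0.27 rz 0.8
[0.5896 0.0566 0.0415] 1.15198087431694 1 0.77
[ 0.4492  0.2438 -0.2903] 0.1142723880597015 1 0.59
```

>>> {"op": "servo_tool", "data": {
  "increments": [
    [-2.4,1.33,0,0,0,0.7,-1],
    [-2.4,1.33,0,0,0,0,-1],
    [-2.4,1.33,0,0,0,0,-1],
    [-2.4,1.33,0,0,0,0,-1],
    [-2.4,1.33,0,0,0,0,-1]
  ]
}}

```text
clock: 10.35
position: [0.587, 0.0509, 0.1354]
ee_rot: [-0.002, 0.032, 0.999, -0.0]
contact_force: [0.2, 0.1, 0.5]
width: 0.0855
gripper_force: 0.0
```

>>> {"op": "servo_tool", "data": {
  "increments": [
    [0,0,0,0,0,0,-1],
    [0,0,2,0,0,0,-1],
    [0,0,2,0,0,0,-1],
    [0,0,2,0,0,0,-1],
    [0,0,2,0,0,0,-1]
  ]
}}

```text
clock: 10.85
position: [0.5852, 0.0501, 0.0553]
ee_rot: [-0.002, 0.032, 0.999, -0.0]
contact_force: [-0.5, 0.3, 0.4]
width: 0.0855
gripper_force: 0.0
```

>>> {"op": "servo_tool", "data": {
  "increments": [
    [0,0,0,0,0,0,1],
    [0,0,0,0,0,0,1],
    [0,0,0,0,0,0,1],
    [0,0,0,0,0,0,1],
    [0,0,0,0,0,0,1]
  ],
  "squeeze": 40
}}

```text
clock: 11.35
position: [0.5875, 0.0503, 0.0582]
ee_rot: [0.001, 0.032, 0.999, -0.0]
contact_force: [-0.9, 0.1, 0.6]
width: 0.0417
gripper_force: 41.4
```

```bash
python3 - <<'E'
from h import *
go(.587,.0495,.137,176.25)
E
```

```text
at [0.5875 0.0503 0.0582] yaw 176.3 tilt [ 0.002 -0.   ] q6 -88.0 t 11.3 w 0.0417 F [-0.9  0.1  0.6] M [-0.02 -0.02  0.01] g 41.4
after x 0.05 y -0.09 z -7.88 rz 0.1
before x 0.05 y -0.09 z -7.88 rz 0.1
```

>>> {"op": "servo_tool", "data": {
  "increments": [
    [0,0,-2,0,0,0,1],
    [0,0,-2.5,0,0,0,1],
    [0,0,-2.5,0,0,0,1],
    [0,0,-2,0,0,0,1],
    [0,0,-1,0,0,0,1]
  ]
}}

```text
clock: 11.85
position: [0.5876, 0.0503, 0.1592]
ee_rot: [0.001, 0.032, 0.999, -0.0]
contact_force: [0.7, -0.1, -3.4]
width: 0.0418
gripper_force: 41.5
```

>>> {"op": "servo_tool", "data": {
  "increments": [
    [1.37,-3.46,0,0,0,0,1],
    [1.37,-3.46,0,0,0,0,1],
    [1.37,-3.46,0,0,0,0,1],
    [1.37,-3.46,0,0,0,0,1],
    [1.37,-3.46,0,0,0,0,1]
  ]
}}

```text
clock: 12.35
position: [0.5061, -0.1188, 0.1566]
ee_rot: [-0.001, 0.032, 0.999, 0.0]
contact_force: [0.4, 0.3, -3.1]
width: 0.0417
gripper_force: 41.9
```

>>> {"op": "servo_tool", "data": {
  "increments": [
    [1.37,-3.46,0,0,0,0,1],
    [1.37,-3.46,0,0,0,0,1],
    [1.37,-3.46,0,0,0,0,1],
    [1.37,-3.46,0,0,0,0,1],
    [1.37,-3.46,0,0,0,0,1]
  ]
}}

```text
clock: 12.85
position: [0.4267, -0.287, 0.1567]
ee_rot: [-0.0, 0.032, 0.999, 0.0]
contact_force: [0.6, -0.0, -3.2]
width: 0.0415
gripper_force: 41.9
```

>>> {"op": "servo_tool", "data": {
  "increments": [
    [0,0,0,0,0,0,1],
    [0,0,2,0,0,0,1],
    [0,0,2,0,0,0,1],
    [0,0,2,0,0,0,1],
    [0,0,0,0,0,0,1]
  ]
}}

```text
clock: 13.35
position: [0.426, -0.2837, 0.0945]
ee_rot: [-0.003, 0.032, 0.999, 0.003]
contact_force: [-0.7, 0.2, -3.5]
width: 0.0416
gripper_force: 42.2
```

```bash
python3 - <<'E'
from h import *
go(.4283,-.286,.0525)
E
```

```text
at [ 0.426  -0.2837  0.0945] yaw 176.3 tilt [-0.006  0.005] q6 -128.0 t 13.3 w 0.0416 F [-0.7  0.2 -3.5] M [0.01 0.05 0.07] g 42.2
after x -0.24 y -0.21 z 4.20 rz 0.0
before x -0.24 y -0.21 z 4.20 rz 0.0
```

>>> {"op": "servo_tool", "data": {
  "increments": [
    [0,0,1,0,0,0,1],
    [0,0,1,0,0,0,1],
    [0,0,1,0,0,0,1],
    [0,0,1,0,0,0,1],
    [0,0,0,0,0,0,1]
  ]
}}

```text
clock: 13.85
position: [0.4272, -0.2854, 0.0558]
ee_rot: [-0.001, 0.032, 0.999, 0.001]
contact_force: [-0.6, -0.0, -3.6]
width: 0.0415
gripper_force: 42.3
```

>>> {"op": "servo_tool", "data": {
  "increments": [
    [0,0,0.2,0,0,0,1],
    [0,0,0.1,0,0,0,1],
    [0,0,0,0,0,0,1],
    [0,0,0,0,0,0,1],
    [0,0,0,0,0,0,1]
  ]
}}

```text
clock: 14.35
position: [0.4282, -0.2863, 0.0546]
ee_rot: [0.0, 0.032, 0.999, -0.0]
contact_force: [-0.0, 0.6, -4.0]
width: 0.0416
gripper_force: 42.3
```

>>> {"op": "servo_tool", "data": {
  "increments": [
    [0,0,0,0,0,0,0.3],
    [0,0,0,0,0,0,-0.2],
    [0,0,0,0,0,0,-1],
    [0,0,0,0,0,0,-1],
    [0,0,0,0,0,0,-1]
  ]
}}

```text
clock: 14.85
position: [0.4283, -0.2863, 0.0545]
ee_rot: [0.0, 0.032, 0.999, -0.0]
contact_force: [0.4, -0.0, -0.0]
width: 0.0854
gripper_force: 0.0
```

>>> {"op": "servo_tool", "data": {
  "increments": [
    [0,0,-2,0,0,0,-1],
    [0,0,-2.5,0,0,0,-1],
    [0,0,-2.5,0,0,0,-1],
    [0,0,-2.5,0,0,0,-1],
    [0,0,-2.5,0,0,0,-1]
  ]
}}

```text
clock: 15.35
position: [0.428, -0.2861, 0.1754]
ee_rot: [0.0, 0.032, 0.999, -0.0]
contact_force: [-0.3, -0.2, -0.6]
width: 0.0855
gripper_force: 0.0
```

```bash
python3 - <<'E'
from h import *
np.set_printoptions(precision=4,suppress=True)
im=snap("top","t2"); cv2.imwrite("pics/t2c.png",cv2.resize(im[170:320,150:490,::-1],(800,353),interpolation=cv2.INTER_CUBIC))
for q,f,k,a in pieces(): print(q,np.degrees(q[2]).round(1),round(f,3),k,a)
go(.45,.25,.15,-20)
E
```

```text
[ 0.4508  0.2495 -0.2725] -15.6 0.256 2 381.0
[ 0.4543  0.3501 -0.6141] -35.2 0.231 2 419.0
[0.5714 0.3559 0.0688] 3.9 0.072 2 428.0
at [ 0.429  -0.2869  0.176 ] yaw 176.3 tilt [ 0.003 -0.003] q6 -128.0 t 15.5 w 0.0852 F [-0.5  0.4  0. ] M [-0.01 -0.03 -0.  ] g 0.0
after x -16.39 y -51.17 z 2.60 rz 196.3
before x 1.34 y 53.72 z 2.60 rz 196.3
```

View pics/t2c.png

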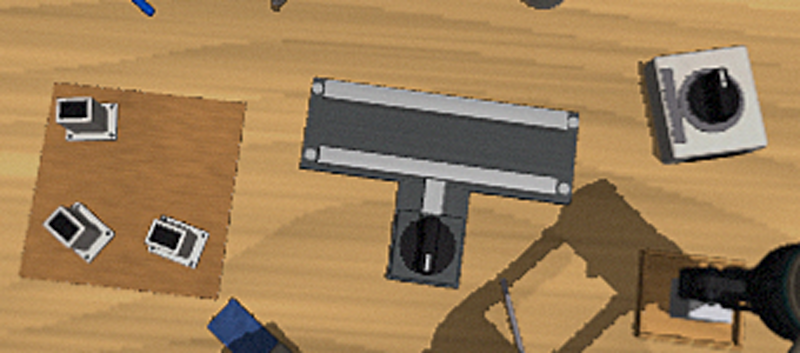

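The picture shows the channel empty and open, the block in the tray, and the knob mark pointing to the robot (bar along x). Two piece fits are poor, so I look at their masks.

```bash
python3 - <<'E'
from h import *
np.set_printoptions(precision=4,suppress=True)
out=[]
P=pieces(yaws=np.arange(-1.5,1.6,.35)); I={n:optics.get_image(n)[:,:,::-1].copy() for n in("top","scene")}
for n in I:
    im=cv2.resize(I[n],None,fx=6,fy=6,interpolation=cv2.INTER_CUBIC)
    for w,r in blobs(n,(.56,.29),.13):
        c,_=cv2.findContours(cv2.resize(r.astype(np.uint8),None,fx=6,fy=6,interpolation=0),0,2); cv2.drawContours(im,c,-1,(0,255,0),1)
    for q,f,k,a in P:
        for b in PIECE: cv2.polylines(im,[cv2.convexHull(((w2p(n,place(b,q,.002))+.5)*6).astype(np.int32))],True,(0,0,255),1)
    x,y=w2p(n,[[.5,.3,.03]])[0]; out.append(im[int(y*6)-290:int(y*6)+290,int(x*6)-200:int(x*6)+200])
for p in P: print(p[0],p[1:],np.degrees(p[0][2]))
cv2.imwrite("pics/d.png",np.hstack(out))
E
```

```text
[ 0.4509  0.2494 -0.2733] (np.float64(0.2521141007277158), 2, np.float64(382.0)) -15.661117455057626
[ 0.4542  0.3502 -0.6171] (np.float64(0.22981940179936178), 2, np.float64(419.0)) -35.359296283644696
[0.5713 0.3559 0.0694] (np.float64(0.07187686744450322), 2, np.float64(428.0)) 3.9766832312102407
```

View pics/d.png

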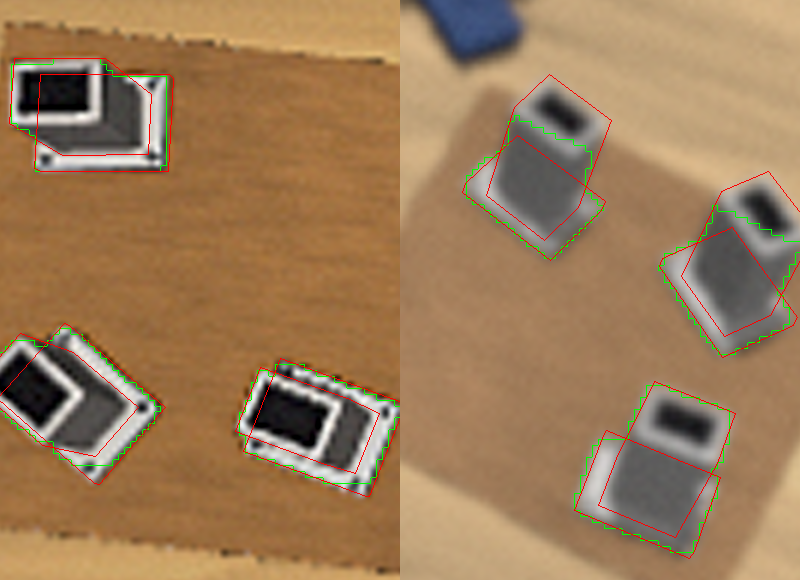

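The overlays agree in the top view. In the scene view my search window cut off the tops of two pieces, so I refit with a larger window.

```bash
sed -i 's/def pieces(c=(.56,.29),rad=.13/def pieces(c=(.52,.31),rad=.175/' h.py; python3 - <<'E'
from h import *
np.set_printoptions(precision=4,suppress=True)
for p in pieces(): print(p[0],p[1:],np.degrees(p[0][2]))
go(.45,.25,.16,-15)
E
```

```text
[ 0.3747  0.4656 -1.5884] (np.float64(1.2142958726700557), 2, np.float64(255.0)) -91.0110656793951
[ 0.4508  0.2497 -0.2887] (np.float64(0.07742107877992306), 2, np.float64(389.0)) -16.542803513968742
[ 0.454   0.3503 -0.6183] (np.float64(0.07891651031894933), 2, np.float64(429.0)) -35.42377548605936
[0.5714 0.3559 0.0679] (np.float64(0.07294345892562633), 2, np.float64(428.0)) 3.8879982647517908
at [ 0.4277 -0.2859  0.1735] yaw 176.3 tilt [-0.001  0.001] q6 -128.0 t 15.9 w 0.0853 F [-0.1  0.2 -0.1] M [0.   0.01 0.04] g 0.0
after x -11.72 y -52.34 z 1.35 rz 191.3
before x 1.21 y 53.62 z 1.35 rz 191.3
```

>>> {"op": "servo_tool", "data": {
  "increments": [
    [0.08,3.57,0,0,0,0,-1],
    [0.08,3.57,0,0,0,0,-1],
    [0.08,3.57,0,0,0,0,-1],
    [0.08,3.57,0,0,0,0,-1],
    [0.08,3.57,0,0,0,0,-1]
  ]
}}

```text
clock: 16.4
position: [0.4353, -0.1064, 0.174]
ee_rot: [-0.0, 0.032, 0.999, 0.0]
contact_force: [-0.1, -0.1, -0.3]
width: 0.0855
gripper_force: 0.0
```

>>> {"op": "servo_tool", "data": {
  "increments": [
    [0.08,3.57,0,0,0,0,-1],
    [0.08,3.57,0,0,0,0,-1],
    [0.08,3.57,0,0,0,0,-1],
    [0.08,3.57,0,0,0,0,-1],
    [0.08,3.57,0,0,0,0,-1]
  ]
}}

```text
clock: 16.9
position: [0.4427, 0.0721, 0.1741]
ee_rot: [-0.0, 0.032, 0.999, -0.0]
contact_force: [1.2, -0.1, -0.3]
width: 0.0853
gripper_force: 0.0
```

>>> {"op": "servo_tool", "data": {
  "increments": [
    [0.08,3.57,0,0,0,0,-1],
    [0.08,3.57,0,0,0,0,-1],
    [0.08,3.57,0,0,0,0,-1],
    [0.08,3.57,0,0,0,0,-1],
    [0.08,3.57,0,0,0,0,-1]
  ]
}}

```text
clock: 17.4
position: [0.4501, 0.2505, 0.1739]
ee_rot: [-0.0, 0.032, 0.999, -0.0]
contact_force: [0.9, -0.2, -0.1]
width: 0.0852
gripper_force: 0.0
```

>>> {"op": "servo_tool", "data": {
  "increments": [
    [0,0,0,0,0,6.85,-1],
    [0,0,0,0,0,6.85,-1],
    [0,0,0,0,0,6.85,-1],
    [0,0,0,0,0,6.85,-1],
    [0,0,0,0,0,6.85,-1]
  ]
}}

```text
clock: 17.9
position: [0.4502, 0.2491, 0.1738]
ee_rot: [-0.0, 0.327, 0.945, -0.0]
contact_force: [0.5, -0.2, 0.9]
width: 0.0855
gripper_force: 0.0
```

>>> {"op": "servo_tool", "data": {
  "increments": [
    [0,0,0,0,0,6.85,-1],
    [0,0,0,0,0,6.85,-1],
    [0,0,0,0,0,6.85,-1],
    [0,0,0,0,0,6.85,-1],
    [0,0,0,0,0,6.85,-1]
  ]
}}

```text
clock: 18.4
position: [0.4503, 0.249, 0.1738]
ee_rot: [-0.0, 0.591, 0.807, -0.0]
contact_force: [-0.5, 0.8, -0.6]
width: 0.0856
gripper_force: 0.0
```

>>> {"op": "servo_tool", "data": {
  "increments": [
    [0,0,0,0,0,6.85,-1],
    [0,0,0,0,0,6.85,-1],
    [0,0,0,0,0,6.85,-1],
    [0,0,0,0,0,6.85,-1],
    [0,0,0,0,0,6.85,-1]
  ]
}}

```text
clock: 18.9
position: [0.4503, 0.2489, 0.1738]
ee_rot: [-0.0, 0.802, 0.597, -0.0]
contact_force: [0.7, -0.4, -0.4]
width: 0.0855
gripper_force: 0.0
```

>>> {"op": "servo_tool", "data": {
  "increments": [
    [0,0,1,0,0,0,-1],
    [0,0,1,0,0,0,-1],
    [0,0,0,0,0,0,-1],
    [0,0,0,0,0,0,-1],
    [0,0,0,0,0,0,-1]
  ]
}}

```text
clock: 19.4
position: [0.4506, 0.2491, 0.1542]
ee_rot: [0.0, 0.801, 0.599, 0.0]
contact_force: [0.5, 0.7, -0.4]
width: 0.0856
gripper_force: 0.0
```

```bash
python3 - <<'E'
from h import *
np.set_printoptions(precision=4,suppress=True)
go(.4508,.2497,.047,73.5)
for p in pieces(): print(p[0],p[1:],np.degrees(p[0][2]))
E
```

```text
at [0.4506 0.2491 0.1542] yaw 73.6 tilt [ 0. -0.] q6 38.0 t 19.4 w 0.0856 F [ 0.5  0.7 -0.4] M [-0.01  0.01  0.03] g 0.0
after x 0.07 y 0.01 z 10.72 rz 0.1
before x 0.07 y 0.01 z 10.72 rz 0.1
```

>>> {"op": "servo_tool", "data": {
  "increments": [
    [0,0,2.2,0,0,0,-1],
    [0,0,2.2,0,0,0,-1],
    [0,0,2.2,0,0,0,-1],
    [0,0,2.2,0,0,0,-1],
    [0,0,1.9,0,0,0,-1]
  ]
}}

```text
clock: 20.0
position: [0.4505, 0.249, 0.0466]
ee_rot: [0.0, 0.801, 0.599, 0.0]
contact_force: [-0.4, 0.6, 0.1]
width: 0.0856
gripper_force: 0.0
```

>>> {"op": "servo_tool", "data": {
  "increments": [
    [0,0,0,0,0,0,-1],
    [0,0,0,0,0,0,1],
    [0,0,0,0,0,0,1],
    [0,0,0,0,0,0,1],
    [0,0,0,0,0,0,1]
  ],
  "squeeze": 35
}}

```text
clock: 20.5
position: [0.451, 0.2492, 0.0482]
ee_rot: [0.0, 0.801, 0.599, 0.001]
contact_force: [-0.4, -0.2, 0.6]
width: 0.028
gripper_force: 0.0
```

>>> {"op": "servo_tool", "data": {
  "increments": [
    [0,0,0,0,0,0,1],
    [0,0,0,0,0,0,1],
    [0,0,-1,0,0,0,1],
    [0,0,-2,0,0,0,1],
    [0,0,-2,0,0,0,1]
  ]
}}

```text
clock: 21.0
position: [0.4497, 0.2487, 0.0976]
ee_rot: [-0.0, 0.801, 0.599, -0.001]
contact_force: [-0.1, 0.5, -1.5]
width: 0.0253
gripper_force: 34.7
```

>>> {"op": "servo_tool", "data": {
  "increments": [
    [0,0,-2,0,0,0,1],
    [0,0,-2,0,0,0,1],
    [0,0,-1,0,0,0,1],
    [0,0,0,0,0,0,1],
    [0,0,0,0,0,0,1]
  ]
}}

```text
clock: 21.5
position: [0.4499, 0.2488, 0.1468]
ee_rot: [-0.0, 0.801, 0.599, -0.001]
contact_force: [0.1, 0.9, -2.4]
width: 0.0253
gripper_force: 34.8
```

```bash
cat >> h.py <<'E'
def nest(x,y,o=(.602,-.0185),a=-3.75):
    a=np.radians(a); return o[0]+x*np.cos(a)-y*np.sin(a), o[1]+x*np.sin(a)+y*np.cos(a)
E
python3 - <<'E'
from h import *
n=nest(-.024,-.075); print(n); go(*n,.057,86.25)
E
```

```text
(np.float64(0.5731461511500127), np.float64(-0.09176974414137183))
at [0.4499 0.2488 0.1468] yaw 73.6 tilt [-0.001 -0.   ] q6 38.0 t 21.5 w 0.0253 F [ 0.1  0.9 -2.4] M [ 0.02  0.01 -0.03] g 34.8
after x -33.18 y 14.53 z 8.98 rz -12.7
before x -29.18 y 21.45 z 8.98 rz -12.7
```

>>> {"op": "servo_tool", "data": {
  "increments": [
    [0,0,0,0,0,-6.35,1],
    [0,0,0,0,0,-6.35,1],
    [-2.8,1.2,0,0,0,0,1],
    [-3.4,1.48,0,0,0,0,1],
    [-3.4,1.48,0,0,0,0,1]
  ]
}}

```text
clock: 22.0
position: [0.4849, 0.1496, 0.1458]
ee_rot: [-0.001, 0.729, 0.684, -0.001]
contact_force: [0.3, 0.6, -1.6]
width: 0.0256
gripper_force: 34.8
```

>>> {"op": "servo_tool", "data": {
  "increments": [
    [-3.4,1.48,0,0,0,0,1],
    [-3.4,1.48,0,0,0,0,1],
    [-3.4,1.48,0,0,0,0,1],
    [-3.4,1.48,0,0,0,0,1],
    [-3.4,1.48,0,0,0,0,1]
  ]
}}

```text
clock: 22.5
position: [0.5478, -0.0253, 0.1457]
ee_rot: [-0.001, 0.73, 0.684, -0.001]
contact_force: [0.1, 0.5, -1.1]
width: 0.0257
gripper_force: 34.8
```

>>> {"op": "servo_tool", "data": {
  "increments": [
    [-3.4,1.48,0,0,0,0,1],
    [-3.2,1.36,0,0,0,0,1],
    [0,0,1,0,0,0,1],
    [0,0,1,0,0,0,1],
    [0,0,0,0,0,0,1]
  ]
}}

```text
clock: 23.0
position: [0.5699, -0.0903, 0.1243]
ee_rot: [-0.003, 0.73, 0.684, -0.002]
contact_force: [-0.4, 0.9, -0.7]
width: 0.0257
gripper_force: 34.8
```

>>> {"op": "servo_tool", "data": {
  "increments": [
    [0,0,0,0,0,0,1],
    [0,0,0,0,0,0,1],
    [0,0,0,0,0,0,1],
    [0,0,0,0,0,0,1],
    [0,0,0,0,0,0,1]
  ]
}}

```text
clock: 23.5
position: [0.5727, -0.0914, 0.1277]
ee_rot: [0.0, 0.73, 0.684, 0.0]
contact_force: [-0.0, 0.2, -1.2]
width: 0.0254
gripper_force: 34.8
```

```bash
python3 - <<'E'
from h import *
n=nest(-.0255,-.075); print(n); go(*n,.059,86.25)
im=snap("scene","s3"); cv2.imwrite("pics/s3c.png",cv2.resize(im[130:280,220:420,::-1],(800,600),interpolation=cv2.INTER_CUBIC))
E
```

```text
(np.float64(0.5716493627651549), np.float64(-0.09167163944752661))
at [ 0.5727 -0.0914  0.1277] yaw 86.3 tilt [ 0.001 -0.   ] q6 -12.0 t 23.5 w 0.0254 F [-0.   0.2 -1.2] M [ 0.01 -0.    0.05] g 34.8
after x -0.03 y -0.10 z 6.87 rz 0.0
before x -0.03 y -0.10 z 6.87 rz 0.0
```

View pics/s3c.png

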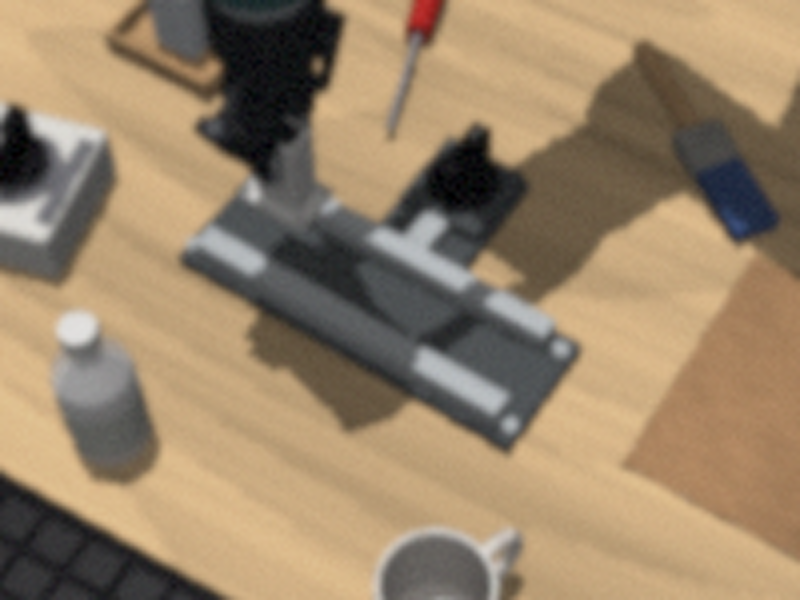

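The piece hangs over the right half of the channel. I check the rail position in this view before lowering.

```bash
python3 - <<'E'
from h import *
for x in(0,.02,-.0516,-.0696):
    for y in(-.125,.125):
        p=w2p("scene",[[*nest(x,y),.034]])[0]; t=w2p("top",[[*nest(x,y),.034]])[0]; print(x,y,"s3c",((p-[220,130]+.5)*4).round(0),"t2c",((t-[150,170]+.5)*2.353).round(0))
im=cv2.imread("pics/s3.png"); 
out=[]
for f,(n,x0,y0,w,h) in {"s3":("scene",255,165,120,80),"t2":("top",270,195,130,65)}.items():
    im=cv2.imread(f"pics/{f}.png"); im=cv2.resize(im[y0:y0+h,x0:x0+w],None,fx=780/w,fy=780/w,interpolation=cv2.INTER_CUBIC); s=780/w
    for x in(0,.02,-.0516,-.0696):
        q=w2p(n,[[*nest(x,y),.034] for y in(-.125,.125)]); q=((q-[x0,y0]+.5)*s).astype(int); cv2.line(im,tuple(map(int,q[0])),tuple(map(int,q[1])),(0,0,255),1)
    out.append(im[:298 if f=="t2" else 520][:, :780])
o=np.vstack([cv2.resize(out[0],(400,267)),cv2.resize(out[1],(780,298))[:, :400]]) if 0 else out
cv2.imwrite("pics/r.png",np.vstack([cv2.resize(o[0],(520,347)),cv2.resize(o[1],(520,199))]))
E
```

```text
0 -0.125 s3c [219. 229.] t2c [562. 128.]
0 0.125 s3c [509. 392.] t2c [326.  97.]
0.02 -0.125 s3c [202. 247.] t2c [564. 109.]
0.02 0.125 s3c [493. 413.] t2c [329.  79.]
-0.0516 -0.125 s3c [261. 182.] t2c [557. 176.]
-0.0516 0.125 s3c [548. 339.] t2c [319. 145.]
-0.0696 -0.125 s3c [275. 166.] t2c [556. 193.]
-0.0696 0.125 s3c [561. 321.] t2c [317. 162.]
```

View pics/r.png

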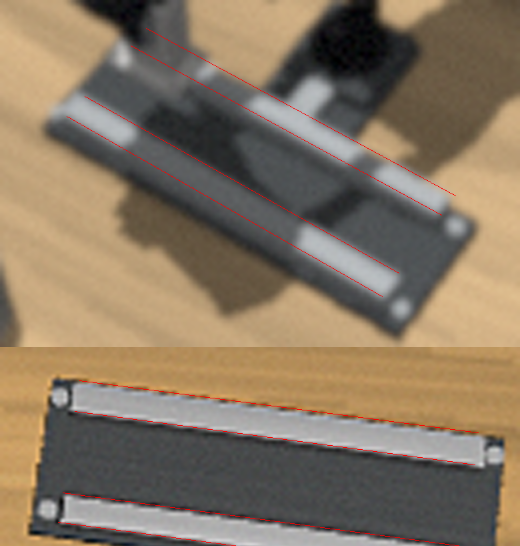

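The projected rail lines match both views, so I lower the piece.

>>> {"op": "servo_tool", "data": {
  "increments": [
    [0,-0.1,1.4,0,0,0,1],
    [0,0,1.4,0,0,0,1],
    [0,0,1.4,0,0,0,1],
    [0,0,1.3,0,0,0,1],
    [0,0,0.8,0,0,0,1]
  ]
}}

```text
clock: 24.05
position: [0.5711, -0.0915, 0.0632]
ee_rot: [-0.001, 0.73, 0.684, -0.0]
contact_force: [1.1, 0.5, -0.8]
width: 0.0254
gripper_force: 34.9
```

>>> {"op": "servo_tool", "data": {
  "increments": [
    [0,0,0.3,0,0,0,1],
    [0,0,0.2,0,0,0,1],
    [0,0,0,0,0,0,1],
    [0,0,0,0,0,0,1],
    [0,0,0,0,0,0,1]
  ]
}}

```text
clock: 24.55
position: [0.5719, -0.0917, 0.0598]
ee_rot: [0.0, 0.73, 0.684, 0.0]
contact_force: [-0.6, 0.6, -1.6]
width: 0.0256
gripper_force: 34.9
```

```bash
python3 - <<'E'
from h import *
n=nest(-.0255,-.075); go(*n,.059,86.25)
E
```

```text
at [ 0.5719 -0.0917  0.0598] yaw 86.3 tilt [ 0.001 -0.   ] q6 -12.0 t 24.6 w 0.0256 F [-0.6  0.6 -1.6] M [ 0.   -0.04 -0.  ] g 34.9
after x 0.00 y -0.03 z 0.08 rz 0.0
before x 0.00 y -0.03 z 0.08 rz 0.0
```

>>> {"op": "servo_tool", "data": {
  "increments": [
    [0,0,0.12,0,0,0,1],
    [0,0,0,0,0,0,1],
    [0,0,0,0,0,0,0.3],
    [0,0,0,0,0,0,0],
    [0,0,0,0,0,0,-0.6]
  ]
}}

```text
clock: 25.05
position: [0.5717, -0.0916, 0.0583]
ee_rot: [0.0, 0.73, 0.684, 0.0]
contact_force: [-0.1, -0.3, -0.2]
width: 0.056
gripper_force: 0.0
```

>>> {"op": "servo_tool", "data": {
  "increments": [
    [0,0,0,0,0,0,-1],
    [0,0,0,0,0,0,-1],
    [0,0,-1.5,0,0,0,-1],
    [0,0,-2.5,0,0,0,-1],
    [0,0,-2.5,0,0,0,-1]
  ]
}}

```text
clock: 25.55
position: [0.5711, -0.0915, 0.1233]
ee_rot: [-0.001, 0.73, 0.684, -0.0]
contact_force: [0.8, 0.1, 1.4]
width: 0.0853
gripper_force: 0.0
```

>>> {"op": "servo_tool", "data": {
  "increments": [
    [0,0,-2,0,0,0,-1],
    [0,0,-1.5,0,0,0,-1],
    [0,0,0,0,0,0,-1],
    [0,0,0,0,0,0,-1],
    [0,0,0,0,0,0,-1]
  ]
}}

```text
clock: 26.05
position: [0.5707, -0.0914, 0.1569]
ee_rot: [-0.001, 0.73, 0.684, -0.001]
contact_force: [-0.1, -0.3, -0.6]
width: 0.0853
gripper_force: 0.0
```

```bash
python3 - <<'E'
from h import *
np.set_printoptions(precision=4,suppress=True)
for p in pieces(): print(p[0],p[1:],np.degrees(p[0][2]))
go(.454,.3503,.157,54.6)
E
```

```text
[ 0.375   0.4655 -1.5599] (np.float64(1.209341236494598), 2, np.float64(255.0)) -89.37511969366854
[ 0.454   0.3502 -0.6155] (np.float64(0.07771291669245209), 2, np.float64(429.0)) -35.26461859527452
[0.5713 0.3558 0.0704] (np.float64(0.07229744478371998), 2, np.float64(428.0)) 4.0316543115039245
at [ 0.5708 -0.0914  0.1568] yaw 86.3 tilt [-0.002  0.001] q6 -12.0 t 26.1 w 0.0854 F [ 0.1  0.1 -0. ] M [ 0.01 -0.04 -0.03] g 0.0
after x 29.24 y -35.11 z -0.02 rz 31.7
before x 43.32 y -14.53 z -0.02 rz 31.7
```

>>> {"op": "servo_tool", "data": {
  "increments": [
    [4.33,-1.46,0,0,0,0,-1],
    [4.33,-1.46,0,0,0,0,-1],
    [4.33,-1.46,0,0,0,0,-1],
    [4.33,-1.46,0,0,0,0,-1],
    [4.33,-1.46,0,0,0,0,-1]
  ]
}}

```text
clock: 26.65
position: [0.5118, 0.1307, 0.1574]
ee_rot: [-0.0, 0.73, 0.684, -0.0]
contact_force: [0.7, 1.1, -0.4]
width: 0.0852
gripper_force: 0.0
```

>>> {"op": "servo_tool", "data": {
  "increments": [
    [4.33,-1.46,0,0,0,0,-1],
    [4.33,-1.46,0,0,0,0,-1],
    [4.33,-1.46,0,0,0,0,-1],
    [4.33,-1.46,0,0,0,0,-1],
    [4.33,-1.46,0,0,0,0,-1]
  ]
}}

```text
clock: 27.15
position: [0.4529, 0.3516, 0.1573]
ee_rot: [-0.0, 0.73, 0.684, -0.001]
contact_force: [1.7, 0.4, -1.0]
width: 0.0854
gripper_force: 0.0
```

>>> {"op": "servo_tool", "data": {
  "increments": [
    [0,0,0,0,0,7.9,-1],
    [0,0,0,0,0,7.9,-1],
    [0,0,0,0,0,7.9,-1],
    [0,0,0,0,0,7.9,-1],
    [0,0,0,0,0,0,-1]
  ]
}}

```text
clock: 27.65
position: [0.4536, 0.3499, 0.1572]
ee_rot: [0.0, 0.888, 0.459, -0.001]
contact_force: [-0.1, -0.7, -0.4]
width: 0.085
gripper_force: 0.0
```

```bash
python3 - <<'E'
from h import *
go(.454,.3502,.047,54.7)
E
```

```text
at [0.4536 0.3499 0.1572] yaw 54.7 tilt [-0.001 -0.001] q6 66.0 t 27.6 w 0.085 F [-0.1 -0.7 -0.4] M [-0.02 -0.02  0.01] g 0.0
after x 0.05 y 0.02 z 11.02 rz 0.0
before x 0.05 y 0.02 z 11.02 rz 0.0
```

>>> {"op": "servo_tool", "data": {
  "increments": [
    [0,0,2.2,0,0,0,-1],
    [0,0,2.2,0,0,0,-1],
    [0,0,2.2,0,0,0,-1],
    [0,0,2.2,0,0,0,-1],
    [0,0,2.2,0,0,0,-1]
  ]
}}

```text
clock: 28.15
position: [0.4538, 0.3497, 0.0468]
ee_rot: [0.0, 0.888, 0.461, -0.0]
contact_force: [-0.5, 0.6, 0.5]
width: 0.0854
gripper_force: 0.0
```

>>> {"op": "servo_tool", "data": {
  "increments": [
    [0,0,0,0,0,0,-1],
    [0,0,0,0,0,0,1],
    [0,0,0,0,0,0,1],
    [0,0,0,0,0,0,1],
    [0,0,0,0,0,0,1]
  ]
}}

```text
clock: 28.65
position: [0.4545, 0.3503, 0.0491]
ee_rot: [-0.0, 0.888, 0.459, 0.001]
contact_force: [0.2, 0.1, 0.5]
width: 0.028
gripper_force: 0.0
```

>>> {"op": "servo_tool", "data": {
  "increments": [
    [0,0,0,0,0,0,1],
    [0,0,0,0,0,0,1],
    [0,0,-1,0,0,0,1],
    [0,0,-2,0,0,0,1],
    [0,0,-2,0,0,0,1]
  ]
}}

```text
clock: 29.15
position: [0.4532, 0.3496, 0.0982]
ee_rot: [0.0, 0.888, 0.459, -0.001]
contact_force: [1.4, 1.2, -0.8]
width: 0.0256
gripper_force: 34.7
```

>>> {"op": "servo_tool", "data": {
  "increments": [
    [0,0,-2,0,0,0,1],
    [0,0,-2,0,0,0,1],
    [0,0,-1,0,0,0,1],
    [0,0,0,0,0,0,1],
    [0,0,0,0,0,0,1]
  ]
}}

```text
clock: 29.65
position: [0.4534, 0.3497, 0.1474]
ee_rot: [0.0, 0.888, 0.459, -0.001]
contact_force: [0.0, 0.1, -2.1]
width: 0.0255
gripper_force: 34.8
```

```bash
python3 - <<'E'
from h import *
n=nest(-.0255,0); print(n); go(*n,.059,86.25)
E
```

```text
(np.float64(0.5765545974574156), np.float64(-0.016832220204631352))
at [0.4534 0.3497 0.1474] yaw 54.7 tilt [-0.001 -0.001] q6 66.0 t 29.6 w 0.0255 F [ 0.   0.1 -2.1] M [ 0.    0.02 -0.05] g 34.8
after x -35.77 y 14.68 z 8.84 rz -31.6
before x -22.78 y 31.24 z 8.84 rz -31.6
```

>>> {"op": "servo_tool", "data": {
  "increments": [
    [0,0,0,0,0,-7.9,1],
    [0,0,0,0,0,-7.9,1],
    [0,0,0,0,0,-7.9,1],
    [0,0,0,0,0,-7.9,1],
    [0,0,0,0,0,0,1]
  ]
}}

```text
clock: 30.15
position: [0.4531, 0.3495, 0.1465]
ee_rot: [-0.0, 0.73, 0.684, -0.002]
contact_force: [1.1, 0.2, -1.7]
width: 0.0255
gripper_force: 34.8
```

>>> {"op": "servo_tool", "data": {
  "increments": [
    [-3.58,1.47,0,0,0,0,1],
    [-3.58,1.47,0,0,0,0,1],
    [-3.58,1.47,0,0,0,0,1],
    [-3.58,1.47,0,0,0,0,1],
    [-3.58,1.47,0,0,0,0,1]
  ]
}}

```text
clock: 30.65
position: [0.5154, 0.1651, 0.1472]
ee_rot: [-0.0, 0.731, 0.683, -0.001]
contact_force: [0.1, -0.3, -2.3]
width: 0.0255
gripper_force: 34.7
```

>>> {"op": "servo_tool", "data": {
  "increments": [
    [-3.58,1.47,0,0,0,0,1],
    [-3.58,1.47,0,0,0,0,1],
    [-3.58,1.47,0,0,0,0,1],
    [-3.58,1.47,0,0,0,0,1],
    [-3.58,1.47,0,0,0,0,1]
  ]
}}

```text
clock: 31.15
position: [0.5771, -0.0183, 0.1471]
ee_rot: [-0.001, 0.731, 0.682, -0.001]
contact_force: [1.4, 1.1, -1.0]
width: 0.0256
gripper_force: 34.7
```

>>> {"op": "servo_tool", "data": {
  "increments": [
    [0,0,1,0,0,0,1],
    [0,0,1,0,0,0,1],
    [0,0,0,0,0,0,1],
    [0,0,0,0,0,0,1],
    [0,0,0,0,0,0,1]
  ]
}}

```text
clock: 31.65
position: [0.5772, -0.0157, 0.1282]
ee_rot: [0.0, 0.729, 0.684, 0.0]
contact_force: [-0.5, -0.7, -1.8]
width: 0.0257
gripper_force: 34.7
```

```bash
python3 - <<'E'
from h import *
n=nest(-.0255,0); print(n); go(*n,.059,86.25)
E
```

```text
(np.float64(0.5765545974574156), np.float64(-0.016832220204631352))
at [ 0.5772 -0.0157  0.1282] yaw 86.3 tilt [0. 0.] q6 -5.0 t 31.6 w 0.0257 F [-0.5 -0.7 -1.8] M [-0.01  0.01 -0.01] g 34.7
after x -0.12 y -0.06 z 6.92 rz 0.1
before x -0.12 y -0.06 z 6.92 rz 0.1
```

>>> {"op": "servo_tool", "data": {
  "increments": [
    [-0.1,-0.06,1.4,0,0,0,1],
    [0,0,1.4,0,0,0,1],
    [0,0,1.4,0,0,0,1],
    [0,0,1.3,0,0,0,1],
    [0,0,0.8,0,0,0,1]
  ]
}}

```text
clock: 32.15
position: [0.5764, -0.0172, 0.0644]
ee_rot: [-0.0, 0.729, 0.684, -0.0]
contact_force: [0.3, -0.1, -1.7]
width: 0.0259
gripper_force: 34.8
```

>>> {"op": "servo_tool", "data": {
  "increments": [
    [0,0,0.3,0,0,0,1],
    [0,0,0.3,0,0,0,1],
    [0,0,0,0,0,0,1],
    [0,0,0,0,0,0,1],
    [0,0,0,0,0,0,1]
  ]
}}

```text
clock: 32.65
position: [0.577, -0.0178, 0.0594]
ee_rot: [0.0, 0.73, 0.684, 0.0]
contact_force: [0.6, 0.7, -1.6]
width: 0.0252
gripper_force: 34.8
```

>>> {"op": "servo_tool", "data": {
  "increments": [
    [0,0,0,0,0,0,1],
    [0,0,0,0,0,0,1],
    [0,0,0,0,0,0,0.3],
    [0,0,0,0,0,0,0],
    [0,0,0,0,0,0,-0.6]
  ]
}}

```text
clock: 33.15
position: [0.5769, -0.0178, 0.0593]
ee_rot: [0.0, 0.73, 0.684, 0.0]
contact_force: [-0.4, 0.6, -0.8]
width: 0.0559
gripper_force: 0.0
```

>>> {"op": "servo_tool", "data": {
  "increments": [
    [0,0,0,0,0,0,-1],
    [0,0,0,0,0,0,-1],
    [0,0,-1.5,0,0,0,-1],
    [0,0,-2.5,0,0,0,-1],
    [0,0,-2.5,0,0,0,-1]
  ]
}}

```text
clock: 33.65
position: [0.5763, -0.0177, 0.1244]
ee_rot: [-0.001, 0.73, 0.684, -0.0]
contact_force: [0.7, -0.0, 0.6]
width: 0.0855
gripper_force: 0.0
```

>>> {"op": "servo_tool", "data": {
  "increments": [
    [0,0,-2,0,0,0,-1],
    [0,0,-1.5,0,0,0,-1],
    [0,0,0,0,0,0,-1],
    [0,0,0,0,0,0,-1],
    [0,0,0,0,0,0,-1]
  ]
}}

```text
clock: 34.15
position: [0.5759, -0.0176, 0.1579]
ee_rot: [-0.001, 0.73, 0.684, -0.001]
contact_force: [-0.2, -0.1, -0.2]
width: 0.0853
gripper_force: 0.0
```

```bash
python3 - <<'E'
from h import *
np.set_printoptions(precision=4,suppress=True)
for p in pieces(): print(p[0],p[1:],np.degrees(p[0][2]))
go(.5713,.3558,.157,94)
E
```

```text
[0.3744 0.4657 1.552 ] (np.float64(1.2244827097505668), 2, np.float64(252.0)) 88.9203921285304
[0.5714 0.3559 0.0679] (np.float64(0.0716953273477145), 2, np.float64(428.0)) 3.891833325159695
at [ 0.576  -0.0177  0.1578] yaw 86.3 tilt [-0.002  0.   ] q6 -5.0 t 34.2 w 0.0854 F [ 0.3  0.2 -0.9] M [-0.03  0.    0.02] g 0.0
after x 37.29 y 2.13 z 0.08 rz -7.7
before x 37.24 y -2.90 z 0.08 rz -7.7
```

>>> {"op": "servo_tool", "data": {
  "increments": [
    [4,0.2,0,0,0,-7.7,-1],
    [4.2,0.24,0,0,0,0,-1],
    [4.2,0.24,0,0,0,0,-1],
    [4.2,0.24,0,0,0,0,-1],
    [4.2,0.24,0,0,0,0,-1]
  ]
}}

```text
clock: 34.75
position: [0.5787, 0.1918, 0.1582]
ee_rot: [-0.0, 0.682, 0.731, -0.001]
contact_force: [0.7, -1.0, 0.3]
width: 0.0853
gripper_force: 0.0
```

>>> {"op": "servo_tool", "data": {
  "increments": [
    [4.2,0.24,0,0,0,0,-1],
    [4.2,0.24,0,0,0,0,-1],
    [4.2,0.24,0,0,0,0,-1],
    [3.9,0.24,0,0,0,0,-1],
    [0,0,0,0,0,0,-1]
  ]
}}

```text
clock: 35.25
position: [0.5766, 0.3607, 0.1576]
ee_rot: [-0.001, 0.68, 0.733, 0.001]
contact_force: [-0.8, -0.4, -0.0]
width: 0.0855
gripper_force: 0.0
```

>>> {"op": "servo_tool", "data": {
  "increments": [
    [0,0,0,0,0,0,-1],
    [0,0,0,0,0,0,-1],
    [0,0,0,0,0,0,-1],
    [0,0,0,0,0,0,-1],
    [0,0,0,0,0,0,-1]
  ]
}}

```text
clock: 35.75
position: [0.5777, 0.3546, 0.1593]
ee_rot: [0.0, 0.683, 0.731, 0.0]
contact_force: [0.2, -0.4, -0.5]
width: 0.0853
gripper_force: 0.0
```

```bash
python3 - <<'E'
from h import *
go(.5713,.3558,.047,94)
E
```

```text
at [0.5777 0.3546 0.1593] yaw 93.9 tilt [ 0. -0.] q6 22.0 t 35.8 w 0.0853 F [ 0.2 -0.4 -0.5] M [-0.02  0.    0.02] g 0.0
after x 0.16 y -0.63 z 11.23 rz -0.1
before x 0.16 y -0.63 z 11.23 rz -0.1
```

>>> {"op": "servo_tool", "data": {
  "increments": [
    [0.15,-0.6,2.2,0,0,0,-1],
    [0,0,2.2,0,0,0,-1],
    [0,0,2.2,0,0,0,-1],
    [0,0,2.2,0,0,0,-1],
    [0,0,2.4,0,0,0,-1]
  ]
}}

```text
clock: 36.25
position: [0.5913, 0.3628, 0.0678]
ee_rot: [0.013, 0.681, 0.732, 0.023]
contact_force: [8.6, -8.8, 112.9]
width: 0.0857
gripper_force: 53.8
```

>>> {"op": "servo_tool", "data": {
  "increments": [
    [0,0,0,0,0,0,-1],
    [0,0,0,0,0,0,1],
    [0,0,0,0,0,0,1],
    [0,0,0,0,0,0,1],
    [0,0,0,0,0,0,1]
  ]
}}

```text
clock: 36.75
position: [0.6019, 0.363, 0.0817]
ee_rot: [0.02, 0.681, 0.731, 0.034]
contact_force: [6.5, -16.5, 105.6]
width: 0.0286
gripper_force: 52.0
```

>>> {"op": "servo_tool", "data": {
  "increments": [
    [0,0,0,0,0,0,1],
    [0,0,0,0,0,0,1],
    [0,0,-1,0,0,0,1],
    [0,0,-2,0,0,0,1],
    [0,0,-2,0,0,0,1]
  ]
}}

```text
clock: 37.25
position: [0.5727, 0.3561, 0.1012]
ee_rot: [0.001, 0.683, 0.731, 0.002]
contact_force: [-0.7, -0.7, -0.1]
width: -0.0
gripper_force: 0.0
```

>>> {"op": "servo_tool", "data": {
  "increments": [
    [0,0,-2,0,0,0,1],
    [0,0,-2,0,0,0,1],
    [0,0,-1,0,0,0,1],
    [0,0,0,0,0,0,1],
    [0,0,0,0,0,0,1]
  ]
}}

```text
clock: 37.75
position: [0.571, 0.3563, 0.1464]
ee_rot: [-0.0, 0.682, 0.731, -0.001]
contact_force: [-1.4, 0.3, -0.1]
width: -0.0
gripper_force: 0.0
```

```bash
python3 - <<'E'
from h import *
n=nest(-.0255,.075); print(n); go(*n,.059,86.25)
E
```

```text
(np.float64(0.5814598321496762), np.float64(0.058007199038263915))
at [0.571  0.3563 0.1464] yaw 94.0 tilt [-0.001 -0.001] q6 22.0 t 37.8 w -0.0 F [-1.4  0.3 -0.1] M [ 0.07 -0.01  0.01] g 0.0
after x -29.69 y 2.99 z 8.74 rz 7.7
before x -29.83 y -1.02 z 8.74 rz 7.7
```

The piece had been knocked aside and a finger came down on it. I move away, open and look again.

>>> {"op": "servo_tool", "data": {
  "increments": [
    [-4,0,-0.5,0,0,0,-1],
    [-4,0,-0.5,0,0,0,-1],
    [-4,0,0,0,0,0,-1],
    [-4,0,0,0,0,0,-1],
    [-4,0,0,0,0,0,-1]
  ]
}}

```text
clock: 38.25
position: [0.5842, 0.1555, 0.1554]
ee_rot: [-0.001, 0.682, 0.731, -0.001]
contact_force: [1.0, -0.3, 0.4]
width: 0.0724
gripper_force: 0.0
```

>>> {"op": "servo_tool", "data": {
  "increments": [
    [-4,0,0,0,0,0,-1],
    [-4,0,0,0,0,0,-1],
    [-4,0,0,0,0,0,-1],
    [0,0,0,0,0,0,-1],
    [0,0,0,0,0,0,-1]
  ]
}}

```text
clock: 38.75
position: [0.5928, 0.0366, 0.1557]
ee_rot: [-0.001, 0.683, 0.73, -0.001]
contact_force: [-0.7, 0.6, -0.4]
width: 0.0852
gripper_force: 0.0
```

```bash
python3 - <<'E'
from h import *
np.set_printoptions(precision=4,suppress=True)
for p in pieces(): print(p[0],p[1:],np.degrees(p[0][2]))
out=[]
a=snap("top","t4")[:,:,::-1]; b=snap("scene","s4")[:,:,::-1]
cv2.imwrite("pics/k.png",np.hstack([cv2.resize(a[180:300,150:270],(400,400),interpolation=2),cv2.resize(b[170:290,370:490],(400,400),interpolation=2)]))
go(.57,.35,.157,94)
E
```

```text
[0.3742 0.4655 1.5859] (np.float64(1.2125953159041394), 2, np.float64(255.0)) 90.86456765093578
[0.4339 0.1588 1.5486] (np.float64(0.7037159606656581), 1, np.float64(1322.0)) 88.72565148815525
[0.6127 0.3507 0.0723] (np.float64(0.1275433784624961), 2, np.float64(459.0)) 4.141257375328781
[0.588  0.1488 1.8186] (np.float64(0.78125), 1, np.float64(464.0)) 104.20051009671434
at [0.5931 0.0387 0.1566] yaw 94.1 tilt [-0.001  0.   ] q6 -7.0 t 39.0 w 0.0854 F [-0.6 -0.2 -0.3] M [-0.05 -0.03  0.01] g 0.0
after x 31.22 y -0.14 z -0.04 rz 0.1
before x 31.22 y -0.10 z -0.04 rz 0.1
```

View pics/k.png

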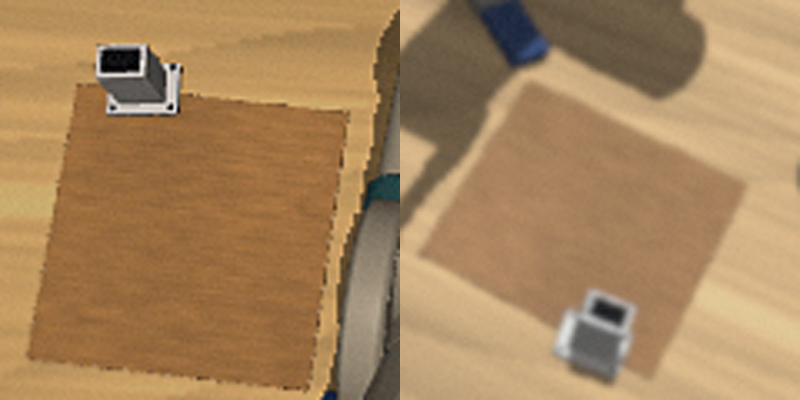

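The piece stands upright at the far edge of the cardboard, at (.613,.351), yaw 4°. I go back for it.

>>> {"op": "servo_tool", "data": {
  "increments": [
    [3.88,0.52,0,0,0,0,-1],
    [3.88,0.52,0,0,0,0,-1],
    [3.88,0.52,0,0,0,0,-1],
    [3.88,0.52,0,0,0,0,-1],
    [3.88,0.52,0,0,0,0,-1]
  ]
}}

```text
clock: 39.45
position: [0.6053, 0.2357, 0.157]
ee_rot: [-0.0, 0.681, 0.732, -0.0]
contact_force: [0.1, 0.0, 0.7]
width: 0.0855
gripper_force: 0.0
```

>>> {"op": "servo_tool", "data": {
  "increments": [
    [3.88,0.52,0,0,0,0,-1],
    [3.88,0.52,0,0,0,0,-1],
    [3.88,0.52,0,0,0,0,-1],
    [0,0,0,0,0,0,-1],
    [0,0,0,0,0,0,-1]
  ]
}}

```text
clock: 39.95
position: [0.6123, 0.3518, 0.1564]
ee_rot: [0.0, 0.681, 0.732, -0.001]
contact_force: [-0.1, -0.5, 0.6]
width: 0.0854
gripper_force: 0.0
```

>>> {"op": "servo_tool", "data": {
  "increments": [
    [0,0,0,0,0,0,-1],
    [0,0,0,0,0,0,-1],
    [0,0,0,0,0,0,-1],
    [0,0,0,0,0,0,-1],
    [0,0,0,0,0,0,-1]
  ]
}}

```text
clock: 40.45
position: [0.6137, 0.3493, 0.1572]
ee_rot: [0.0, 0.682, 0.731, 0.0]
contact_force: [-0.3, -0.4, 0.4]
width: 0.0857
gripper_force: 0.0
```

```bash
python3 - <<'E'
from h import *
go(.6127,.3507,.047,94)
E
```

```text
at [0.6137 0.3493 0.1572] yaw 93.9 tilt [ 0. -0.] q6 20.0 t 40.5 w 0.0857 F [-0.3 -0.4  0.4] M [-0.07 -0.03  0.01] g 0.0
after x 0.15 y -0.09 z 11.02 rz -0.1
before x 0.15 y -0.09 z 11.02 rz -0.1
```

Descending in two stages, with a force check between them.

>>> {"op": "servo_tool", "data": {
  "increments": [
    [0.15,-0.1,1.5,0,0,0,-1],
    [0,0,1.5,0,0,0,-1],
    [0,0,1.5,0,0,0,-1],
    [0,0,1.5,0,0,0,-1],
    [0,0,1.3,0,0,0,-1]
  ]
}}

```text
clock: 40.95
position: [0.6123, 0.3511, 0.083]
ee_rot: [-0.0, 0.682, 0.731, -0.0]
contact_force: [-0.2, 0.1, -0.1]
width: 0.0855
gripper_force: 0.0
```

>>> {"op": "servo_tool", "data": {
  "increments": [
    [0,0,0.5,0,0,0,-1],
    [0,0,0.5,0,0,0,-1],
    [0,0,0.5,0,0,0,-1],
    [0,0,0,0,0,0,-1],
    [0,0,0,0,0,0,-1]
  ]
}}

```text
clock: 41.45
position: [0.6126, 0.3515, 0.0694]
ee_rot: [0.0, 0.682, 0.731, 0.0]
contact_force: [0.8, 0.5, -0.8]
width: 0.0853
gripper_force: 0.0
```

>>> {"op": "servo_tool", "data": {
  "increments": [
    [0,0,1.1,0,0,0,-1],
    [0,0,1.1,0,0,0,-1],
    [0,0,0,0,0,0,-1],
    [0,0,0,0,0,0,1],
    [0,0,0,0,0,0,1]
  ]
}}

```text
clock: 41.95
position: [0.6126, 0.3514, 0.0471]
ee_rot: [0.0, 0.682, 0.731, 0.0]
contact_force: [-0.1, 0.4, 0.2]
width: 0.0589
gripper_force: 0.0
```

>>> {"op": "servo_tool", "data": {
  "increments": [
    [0,0,0,0,0,0,1],
    [0,0,0,0,0,0,1],
    [0,0,0,0,0,0,1],
    [0,0,0,0,0,0,1],
    [0,0,0,0,0,0,1]
  ]
}}

```text
clock: 42.45
position: [0.6127, 0.3515, 0.0475]
ee_rot: [0.0, 0.682, 0.731, 0.0]
contact_force: [0.0, 0.4, 2.8]
width: 0.0256
gripper_force: 39.0
```

>>> {"op": "servo_tool", "data": {
  "increments": [
    [0,0,-1,0,0,0,1],
    [0,0,-2,0,0,0,1],
    [0,0,-2,0,0,0,1],
    [0,0,-2,0,0,0,1],
    [0,0,-2,0,0,0,1]
  ]
}}

```text
clock: 42.95
position: [0.612, 0.3511, 0.1379]
ee_rot: [-0.0, 0.682, 0.731, -0.0]
contact_force: [0.3, -0.9, -2.5]
width: 0.0253
gripper_force: 38.6
```

>>> {"op": "servo_tool", "data": {
  "increments": [
    [0,0,-1,0,0,0,1],
    [0,0,0,0,0,0,1],
    [0,0,0,0,0,0,1],
    [0,0,0,0,0,0,1],
    [0,0,0,0,0,0,1]
  ]
}}

```text
clock: 43.45
position: [0.6118, 0.351, 0.1456]
ee_rot: [-0.0, 0.682, 0.731, -0.001]
contact_force: [0.6, -0.5, -1.2]
width: 0.0256
gripper_force: 38.7
```

```bash
python3 - <<'E'
from h import *
n=nest(-.0255,.075); print(n); go(*n,.059,86.25)
E
```

```text
(np.float64(0.5814598321496762), np.float64(0.058007199038263915))
at [0.6118 0.351  0.1456] yaw 94.0 tilt [-0.002 -0.001] q6 20.0 t 43.5 w 0.0256 F [ 0.6 -0.5 -1.2] M [ 0.01 -0.01 -0.04] g 38.7
after x -29.44 y -1.11 z 8.66 rz 7.7
before x -29.02 y -5.05 z 8.66 rz 7.7
```

>>> {"op": "servo_tool", "data": {
  "increments": [
    [0,0,0,0,0,7.7,1],
    [-3.68,-0.14,0,0,0,0,1],
    [-3.68,-0.14,0,0,0,0,1],
    [-3.68,-0.14,0,0,0,0,1],
    [-3.68,-0.14,0,0,0,0,1]
  ]
}}

```text
clock: 43.95
position: [0.5966, 0.2036, 0.1462]
ee_rot: [-0.0, 0.73, 0.684, -0.001]
contact_force: [0.8, 0.0, -0.0]
width: 0.0256
gripper_force: 38.6
```

>>> {"op": "servo_tool", "data": {
  "increments": [
    [-3.68,-0.14,0,0,0,0,1],
    [-3.68,-0.14,0,0,0,0,1],
    [-3.68,-0.14,0,0,0,0,1],
    [-3.68,-0.14,0,0,0,0,1],
    [0,0,0,0,0,0,1]
  ]
}}

```text
clock: 44.45
position: [0.5812, 0.054, 0.1465]
ee_rot: [0.0, 0.731, 0.682, -0.002]
contact_force: [-0.2, 0.8, -1.6]
width: 0.0258
gripper_force: 38.7
```

>>> {"op": "servo_tool", "data": {
  "increments": [
    [0,0,1,0,0,0,1],
    [0,0,1,0,0,0,1],
    [0,0,0,0,0,0,1],
    [0,0,0,0,0,0,1],
    [0,0,0,0,0,0,1]
  ]
}}

```text
clock: 44.95
position: [0.5823, 0.0591, 0.127]
ee_rot: [0.0, 0.729, 0.684, 0.0]
contact_force: [-0.9, -0.7, -1.6]
width: 0.0256
gripper_force: 38.7
```

```bash
python3 - <<'E'
from h import *
n=nest(-.0255,.075); print(n); go(*n,.059,86.25)
E
```

```text
(np.float64(0.5814598321496762), np.float64(0.058007199038263915))
at [0.5823 0.0591 0.127 ] yaw 86.3 tilt [ 0. -0.] q6 3.0 t 45.0 w 0.0256 F [-0.9 -0.7 -1.6] M [-0.04 -0.12  0.03] g 38.7
after x -0.12 y -0.07 z 6.80 rz 0.1
before x -0.12 y -0.07 z 6.80 rz 0.1
```

>>> {"op": "servo_tool", "data": {
  "increments": [
    [-0.1,-0.07,1.4,0,0,0,1],
    [0,0,1.4,0,0,0,1],
    [0,0,1.4,0,0,0,1],
    [0,0,1.3,0,0,0,1],
    [0,0,0.8,0,0,0,1]
  ]
}}

```text
clock: 45.45
position: [0.5811, 0.0577, 0.0632]
ee_rot: [-0.0, 0.73, 0.684, -0.0]
contact_force: [-0.3, -0.6, -1.5]
width: 0.0257
gripper_force: 38.8
```

>>> {"op": "servo_tool", "data": {
  "increments": [
    [0,0,0.3,0,0,0,1],
    [0,0,0.2,0,0,0,1],
    [0,0,0,0,0,0,1],
    [0,0,0,0,0,0,1],
    [0,0,0,0,0,0,1]
  ]
}}

```text
clock: 45.95
position: [0.5817, 0.0573, 0.0596]
ee_rot: [0.0, 0.73, 0.684, 0.0]
contact_force: [-0.3, -0.2, -1.7]
width: 0.0254
gripper_force: 38.8
```

>>> {"op": "servo_tool", "data": {
  "increments": [
    [0,0,0.1,0,0,0,1],
    [0,0,0,0,0,0,1],
    [0,0,0,0,0,0,0.3],
    [0,0,0,0,0,0,0],
    [0,0,0,0,0,0,-0.6]
  ]
}}

```text
clock: 46.45
position: [0.5815, 0.0573, 0.0583]
ee_rot: [0.0, 0.73, 0.684, 0.0]
contact_force: [-0.3, -0.0, 0.1]
width: 0.056
gripper_force: 0.0
```

>>> {"op": "servo_tool", "data": {
  "increments": [
    [0,0,0,0,0,0,-1],
    [0,0,0,0,0,0,-1],
    [0,0,-1.5,0,0,0,-1],
    [0,0,-2.5,0,0,0,-1],
    [0,0,-2.5,0,0,0,-1]
  ]
}}

```text
clock: 46.95
position: [0.5809, 0.0574, 0.1234]
ee_rot: [-0.0, 0.73, 0.684, -0.001]
contact_force: [0.4, 0.2, 0.2]
width: 0.0854
gripper_force: 0.0
```

>>> {"op": "servo_tool", "data": {
  "increments": [
    [0,0,-2,0,0,0,-1],
    [0,0,-1.5,0,0,0,-1],
    [0,0,0,0,0,0,-1],
    [0,0,0,0,0,0,-1],
    [0,0,0,0,0,0,-1]
  ]
}}

```text
clock: 47.45
position: [0.5805, 0.0574, 0.1569]
ee_rot: [-0.001, 0.73, 0.684, -0.001]
contact_force: [-0.5, 0.4, -0.7]
width: 0.0851
gripper_force: 0.0
```

```bash
python3 - <<'E'
from h import *
go(.462,-.0098,.12,178)
E
```

```text
at [0.5805 0.0574 0.1569] yaw 86.3 tilt [-0.002 -0.   ] q6 3.0 t 47.5 w 0.0851 F [-0.5  0.4 -0.7] M [-0.    0.07  0.02] g 0.0
after x 11.61 y -7.13 z 3.69 rz -91.7
before x -7.47 y -11.39 z 3.69 rz -91.7
```

>>> {"op": "servo_tool", "data": {
  "increments": [
    [-1.5,-2.29,0,0,0,0,-1],
    [-1.5,-2.29,0,0,0,0,-1],
    [-1.5,-2.29,0,0,0,0,-1],
    [-1.5,-2.29,0,0,0,0,-1],
    [-1.5,-2.29,0,0,0,0,-1]
  ]
}}

```text
clock: 47.95
position: [0.4605, -0.0103, 0.1569]
ee_rot: [-0.001, 0.73, 0.684, -0.001]
contact_force: [0.6, -0.1, -0.1]
width: 0.0853
gripper_force: 0.0
```

>>> {"op": "servo_tool", "data": {
  "increments": [
    [0,0,0,0,0,-8.3,-1],
    [0,0,0,0,0,-8.3,-1],
    [0,0,0,0,0,-8.3,-1],
    [0,0,0,0,0,-8.3,-1],
    [0,0,0,0,0,-8.3,-1]
  ]
}}

```text
clock: 48.45
position: [0.4614, -0.01, 0.157]
ee_rot: [-0.001, 0.437, 0.899, -0.0]
contact_force: [0.5, -0.3, -0.3]
width: 0.0851
gripper_force: 0.0
```

>>> {"op": "servo_tool", "data": {
  "increments": [
    [0,0,0,0,0,-8.3,-1],
    [0,0,0,0,0,-8.3,-1],
    [0,0,0,0,0,-8.3,-1],
    [0,0,0,0,0,-8.3,-1],
    [0,0,0,0,0,-8.3,-1]
  ]
}}

```text
clock: 48.95
position: [0.4615, -0.0099, 0.157]
ee_rot: [-0.001, 0.09, 0.996, 0.0]
contact_force: [1.0, -0.6, -0.2]
width: 0.0852
gripper_force: 0.0
```

>>> {"op": "servo_tool", "data": {
  "increments": [
    [0,0,0,0,0,-7.7,-1],
    [0,0,0,0,0,0,-1],
    [0,0,0,0,0,0,-1],
    [0,0,0,0,0,0,-1],
    [0,0,0,0,0,0,-1]
  ]
}}

```text
clock: 49.45
position: [0.4621, -0.01, 0.1579]
ee_rot: [-0.0, 0.027, 1.0, -0.0]
contact_force: [-0.5, 0.1, -0.2]
width: 0.0851
gripper_force: 0.0
```

```bash
python3 - <<'E'
from h import *
go(.462,-.0098,.049,177)
a=snap("top","t5")[:,:,::-1]; b=snap("scene","s5")[:,:,::-1]
cv2.imwrite("pics/k5.png",np.vstack([cv2.resize(a[180:310,260:480],(500,295),interpolation=2),cv2.resize(b[110:240,220:440],(500,295),interpolation=2)]))
E
```

```text
at [ 0.4621 -0.01    0.1579] yaw 176.9 tilt [-0. -0.] q6 -97.0 t 49.5 w 0.0851 F [-0.5  0.1 -0.2] M [-0.    0.    0.03] g 0.0
after x 0.01 y 0.02 z 10.89 rz -0.1
before x 0.01 y 0.02 z 10.89 rz -0.1
```

View pics/k5.png

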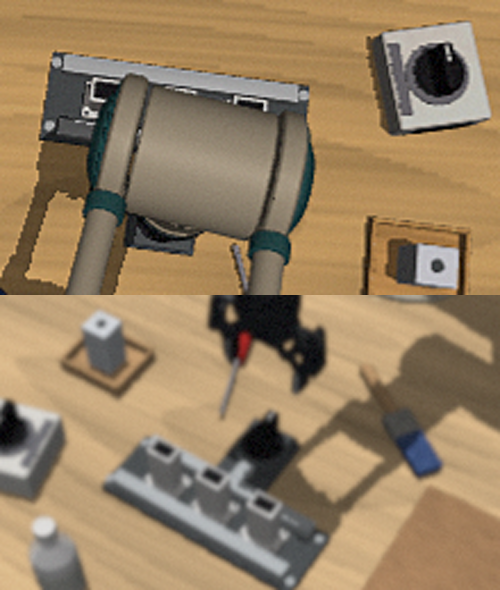

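The block stands in the tray, and three pieces stand upright and square in the channel. I descend to the knob and grip it.

>>> {"op": "servo_tool", "data": {
  "increments": [
    [0,0,2.2,0,0,0,-1],
    [0,0,2.2,0,0,0,-1],
    [0,0,2.2,0,0,0,-1],
    [0,0,2.2,0,0,0,-1],
    [0,0,2.1,0,0,0,-1]
  ]
}}

```text
clock: 50.05
position: [0.4623, -0.0101, 0.0483]
ee_rot: [0.0, 0.027, 1.0, -0.0]
contact_force: [0.7, 0.2, -0.7]
width: 0.0854
gripper_force: 0.0
```

>>> {"op": "servo_tool", "data": {
  "increments": [
    [0,0,0,0,0,0,-1],
    [0,0,0,0,0,0,1],
    [0,0,0,0,0,0,1],
    [0,0,0,0,0,0,1],
    [0,0,0,0,0,0,1]
  ],
  "squeeze": 45
}}

```text
clock: 50.55
position: [0.4628, -0.0101, 0.0499]
ee_rot: [0.001, 0.026, 1.0, -0.0]
contact_force: [0.8, -0.0, 0.1]
width: 0.0281
gripper_force: 0.0
```

>>> {"op": "servo_tool", "data": {
  "increments": [
    [0,0,0,0,0,0,1],
    [0,0,0,0,0,0,1],
    [0,0,0,0,0,0,1],
    [0,0,0,0,0,0,1],
    [0,0,0,0,0,0,1]
  ]
}}

```text
clock: 51.05
position: [0.4626, -0.0105, 0.0499]
ee_rot: [0.001, 0.027, 1.0, -0.0]
contact_force: [-1.8, -1.6, 6.5]
width: 0.0149
gripper_force: 45.7
```

```bash
python3 - <<'E'
from h import *
go(.462,-.0098,.049)
E
```

```text
at [ 0.4626 -0.0105  0.0499] yaw 176.9 tilt [ 0.001 -0.001] q6 -97.0 t 51.0 w 0.0149 F [-1.8 -1.6  6.5] M [-0.36  0.21 -0.32] g 45.7
after x 0.07 y 0.07 z 0.09 rz 0.0
before x 0.07 y 0.07 z 0.09 rz 0.0
```

>>> {"op": "servo_tool", "data": {
  "increments": [
    [0,0,0,0,0,7,1],
    [0,0,0,0,0,7,1],
    [0,0,0,0,0,7,1],
    [0,0,0,0,0,7,1],
    [0,0,0,0,0,7,1]
  ]
}}

```text
clock: 51.55
position: [0.4625, -0.011, 0.0499]
ee_rot: [0.001, 0.327, 0.945, -0.001]
contact_force: [-1.7, -4.2, 6.5]
width: 0.015
gripper_force: 45.4
```

```bash
python3 -c "
from h import *
go(.462,-.0098,.049)"
```

```text
at [ 0.4625 -0.011   0.0499] yaw 141.8 tilt [ 0.001 -0.002] q6 -62.0 t 51.5 w 0.015 F [-1.7 -4.2  6.5] M [-0.62  0.32  0.03] g 45.4
after x 0.11 y 0.06 z 0.09 rz 0.0
before x 0.11 y 0.06 z 0.09 rz 0.0
```

>>> {"op": "servo_tool", "data": {
  "increments": [
    [0,0,0,0,0,7,1],
    [0,0,0,0,0,7,1],
    [0,0,0,0,0,7,1],
    [0,0,0,0,0,7,1],
    [0,0,0,0,0,7,1]
  ]
}}

```text
clock: 52.05
position: [0.4621, -0.0113, 0.0499]
ee_rot: [0.001, 0.596, 0.803, -0.001]
contact_force: [-2.3, -5.2, 7.2]
width: 0.0153
gripper_force: 45.5
```

>>> {"op": "servo_tool", "data": {
  "increments": [
    [0,0,0,0,0,7,1],
    [0,0,0,0,0,7,1],
    [0,0,0,0,0,7,1],
    [0,0,0,0,0,7,1],
    [0,0,0,0,0,7,1]
  ]
}}

```text
clock: 52.55
position: [0.4616, -0.0113, 0.0498]
ee_rot: [0.001, 0.81, 0.586, -0.001]
contact_force: [-3.8, -5.0, 8.9]
width: 0.0153
gripper_force: 45.6
```

```bash
python3 -c "
from h import *
go(.462,-.0098,.049)"
```

```text
at [ 0.4616 -0.0113  0.0498] yaw 71.8 tilt [-0.001 -0.003] q6 8.0 t 52.5 w 0.0153 F [-3.8 -5.   8.9] M [-0.8   0.54  0.05] g 45.6
after x 0.15 y -0.01 z 0.08 rz 0.0
before x 0.15 y -0.01 z 0.08 rz 0.0
```

Mz is about 0.05, so the knob is still free. I continue in smaller steps until the bite.

>>> {"op": "servo_tool", "data": {
  "increments": [
    [0,0,0,0,0,5,1],
    [0,0,0,0,0,5,1],
    [0,0,0,0,0,5,1],
    [0,0,0,0,0,5,1],
    [0,0,0,0,0,2,1]
  ]
}}

```text
clock: 53.05
position: [0.4613, -0.0111, 0.0499]
ee_rot: [0.001, 0.906, 0.422, -0.001]
contact_force: [-4.5, -4.0, 8.9]
width: 0.0155
gripper_force: 45.7
```

```bash
python3 -c "
from h import *
go(.462,-.0098,.049)"
```

```text
at [ 0.4613 -0.0111  0.0499] yaw 50.0 tilt [-0.001 -0.002] q6 30.0 t 53.0 w 0.0155 F [-4.5 -4.   8.9] M [-0.8   0.65  0.05] g 45.7
after x 0.15 y -0.03 z 0.09 rz 0.0
before x 0.15 y -0.03 z 0.09 rz 0.0
```

>>> {"op": "servo_tool", "data": {
  "increments": [
    [0,0,0,0,0,2,1],
    [0,0,0,0,0,2,1],
    [0,0,0,0,0,1,1],
    [0,0,0,0,0,0,1],
    [0,0,0,0,0,0,1]
  ]
}}

```text
clock: 53.55
position: [0.4612, -0.0111, 0.0498]
ee_rot: [0.001, 0.924, 0.383, -0.001]
contact_force: [-3.6, -5.1, 8.3]
width: 0.0152
gripper_force: 45.8
```

```bash
python3 -c "
from h import *
go(.462,-.0098,.049)"
```

```text
at [ 0.4612 -0.0111  0.0498] yaw 45.1 tilt [-0.002 -0.002] q6 35.0 t 53.5 w 0.0152 F [-3.6 -5.1  8.3] M [-0.79  0.67 -0.03] g 45.8
after x 0.14 y -0.04 z 0.08 rz 0.0
before x 0.14 y -0.04 z 0.08 rz 0.0
```

>>> {"op": "servo_tool", "data": {
  "increments": [
    [0,0,0,0,0,2,1],
    [0,0,0,0,0,2,1],
    [0,0,0,0,0,1,1],
    [0,0,0,0,0,0,1],
    [0,0,0,0,0,0,1]
  ]
}}

```text
clock: 54.05
position: [0.4612, -0.0111, 0.0498]
ee_rot: [0.001, 0.939, 0.343, -0.001]
contact_force: [-4.1, -3.8, 8.0]
width: 0.0153
gripper_force: 45.8
```

```bash
python3 -c "
from h import *
go(.462,-.0098,.049)"
```

```text
at [ 0.4612 -0.0111  0.0498] yaw 40.1 tilt [-0.002 -0.002] q6 40.0 t 54.0 w 0.0153 F [-4.1 -3.8  8. ] M [-0.72  0.67  0.16] g 45.8
after x 0.15 y -0.04 z 0.08 rz 0.0
before x 0.15 y -0.04 z 0.08 rz 0.0
```

>>> {"op": "servo_tool", "data": {
  "increments": [
    [0,0,0,0,0,2,1],
    [0,0,0,0,0,2,1],
    [0,0,0,0,0,1,1],
    [0,0,0,0,0,0,1],
    [0,0,0,0,0,0,1]
  ]
}}

```text
clock: 54.55
position: [0.4611, -0.011, 0.0498]
ee_rot: [0.001, 0.953, 0.302, -0.001]
contact_force: [-4.4, -4.5, 8.3]
width: 0.0153
gripper_force: 45.8
```

```bash
python3 -c "
from h import *
go(.462,-.0098,.049)"
```

```text
at [ 0.4611 -0.011   0.0498] yaw 35.1 tilt [-0.002 -0.002] q6 45.0 t 54.5 w 0.0153 F [-4.4 -4.5  8.3] M [-0.71  0.66  0.16] g 45.8
after x 0.14 y -0.05 z 0.08 rz 0.0
before x 0.14 y -0.05 z 0.08 rz 0.0
```

>>> {"op": "servo_tool", "data": {
  "increments": [
    [0,0,0,0,0,5,1],
    [0,0,0,0,0,5,1],
    [0,0,0,0,0,5,1],
    [0,0,0,0,0,5,1],
    [0,0,0,0,0,5,1]
  ]
}}

```text
clock: 55.05
position: [0.461, -0.0107, 0.0498]
ee_rot: [0.001, 0.996, 0.086, -0.001]
contact_force: [-4.6, -2.4, 9.6]
width: 0.0151
gripper_force: 45.8
```

```bash
python3 -c "
from h import *
go(.462,-.0098,.049)"
```

```text
at [ 0.461  -0.0107  0.0498] yaw 9.9 tilt [-0.002 -0.002] q6 70.0 t 55.0 w 0.0151 F [-4.6 -2.4  9.6] M [-0.45  0.74  0.34] g 45.8
after x 0.12 y -0.07 z 0.08 rz 0.0
before x 0.12 y -0.07 z 0.08 rz 0.0
```

>>> {"op": "servo_tool", "data": {
  "increments": [
    [0,0,0,0,0,5,1],
    [0,0,0,0,0,5,1],
    [0,0,0,0,0,5,1],
    [0,0,0,0,0,5,1],
    [0,0,0,0,0,5,1]
  ]
}}

```text
clock: 55.55
position: [0.461, -0.0104, 0.0498]
ee_rot: [0.001, 0.991, -0.132, -0.001]
contact_force: [-3.6, -1.1, 10.5]
width: 0.0153
gripper_force: 45.8
```

```bash
python3 -c "
from h import *
go(.462,-.0098,.049)"
```

```text
at [ 0.461  -0.0104  0.0498] yaw -15.1 tilt [-0.002 -0.001] q6 95.0 t 55.5 w 0.0153 F [-3.6 -1.1 10.5] M [-0.3   0.7   0.27] g 45.8
after x 0.09 y -0.08 z 0.08 rz 0.0
before x 0.09 y -0.08 z 0.08 rz 0.0
```

It is biting at 0.27–0.34 N m, with the bite at about 40° yaw. I go 35° further, to −50°, then release and lift.

>>> {"op": "servo_tool", "data": {
  "increments": [
    [0,0,0,0,0,5,1],
    [0,0,0,0,0,5,1],
    [0,0,0,0,0,5,1],
    [0,0,0,0,0,5,1],
    [0,0,0,0,0,5,1]
  ]
}}

```text
clock: 56.05
position: [0.4611, -0.0101, 0.0498]
ee_rot: [0.0, 0.939, -0.343, -0.001]
contact_force: [-3.4, -0.1, 9.2]
width: 0.0151
gripper_force: 45.7
```

>>> {"op": "servo_tool", "data": {
  "increments": [
    [0,0,0,0,0,5,1],
    [0,0,0,0,0,5,1],
    [0,0,0,0,0,0,1],
    [0,0,0,0,0,0,1],
    [0,0,0,0,0,0,1]
  ]
}}

```text
clock: 56.55
position: [0.4612, -0.0099, 0.0498]
ee_rot: [0.0, 0.906, -0.422, -0.001]
contact_force: [-3.1, -0.1, 8.8]
width: 0.0153
gripper_force: 45.8
```

```bash
python3 -c "
from h import *
go(.462,-.0098,.049)"
```

```text
at [ 0.4612 -0.0099  0.0498] yaw -50.0 tilt [-0.002 -0.   ] q6 130.0 t 56.5 w 0.0153 F [-3.1 -0.1  8.8] M [0.01 0.7  0.12] g 45.8
after x 0.04 y -0.07 z 0.08 rz 0.0
before x 0.04 y -0.07 z 0.08 rz 0.0
```

>>> {"op": "servo_tool", "data": {
  "increments": [
    [0,0,0,0,0,0,-1],
    [0,0,0,0,0,0,-1],
    [0,0,0,0,0,0,-1],
    [0,0,0,0,0,0,-1],
    [0,0,0,0,0,0,-1]
  ]
}}

```text
clock: 57.05
position: [0.4622, -0.0101, 0.049]
ee_rot: [0.0, 0.906, -0.423, -0.0]
contact_force: [0.2, 0.8, 0.6]
width: 0.0849
gripper_force: 0.0
```

>>> {"op": "servo_tool", "data": {
  "increments": [
    [0,0,-2,0,0,0,-1],
    [0,0,-2.5,0,0,0,-1],
    [0,0,-2.5,0,0,0,-1],
    [0,0,-2.5,0,0,0,-1],
    [0,0,-2.5,0,0,0,-1]
  ]
}}

```text
clock: 57.55
position: [0.462, -0.01, 0.17]
ee_rot: [0.0, 0.906, -0.423, -0.0]
contact_force: [0.4, -0.2, -0.9]
width: 0.0855
gripper_force: 0.0
```

```bash
python3 - <<'E'
from h import *
np.set_printoptions(precision=4,suppress=True)
go(.63,-.29,.165,-50)
a=snap("top","t6")[:,:,::-1]
for n in("top","scene"):
    if n=="scene": optics.get_image(n)
    for r in finder.tip_of("sel_grip",n)[:2]: print(n,r["p"],r["at"],p2w(n,[r["at"]],.085)[0])
cv2.imwrite("pics/k6.png",cv2.resize(a[180:240,420:490],(700,600),interpolation=2))
E
```

```text
at [ 0.462 -0.01   0.17 ] yaw -50.0 tilt [-0. -0.] q6 130.0 t 57.5 w 0.0855 F [ 0.4 -0.2 -0.9] M [ 0.03 -0.02  0.03] g 0.0
after x 32.25 y 5.13 z 0.50 rz -0.0
before x 32.25 y 5.12 z 0.50 rz -0.0
top 0.87 [454.6, 209.2] [ 0.6302 -0.2908  0.085 ]
```

View pics/k6.png

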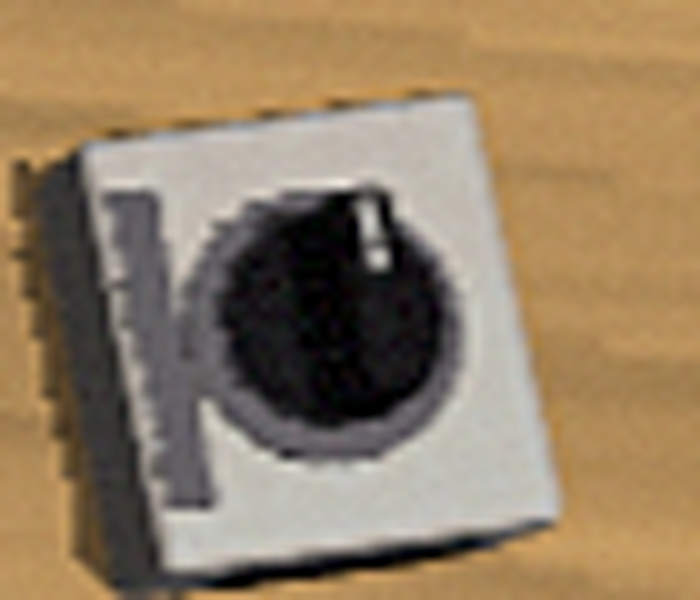

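The selector's bar is square with its unit, and its mark points away from the robot at about 11° yaw. The disc centre is at about pixel (453,211).

```bash
python3 - <<'E'
from h import *
np.set_printoptions(precision=4,suppress=True)
C=lambda x,y:[420+x/10-.45,180+y/10-.45]
print(p2w("top",[C(325,325)],.05),p2w("top",[C(335,312)],.062))
m=p2w("top",[C(366,195),C(381,270)],.096); print(m,np.degrees(np.arctan2(*(m[0]-m[1])[1::-1])))
print(p2w("top",[C(85,148),C(470,95),C(560,520),C(165,575)],.05).mean(0))
go(.6302,-.2915,.165,11)
E
```

```text
[[ 0.6308 -0.2955  0.05  ]] [[ 0.6315 -0.2943  0.062 ]]
[[ 0.6525 -0.291   0.096 ]
 [ 0.6345 -0.2945  0.096 ]] 10.844819322099921
[ 0.6289 -0.2942  0.05  ]
at [ 0.4622 -0.01    0.1692] yaw -50.0 tilt [ 0.001 -0.   ] q6 130.0 t 57.8 w 0.0855 F [-0.  -0.3 -0.1] M [0.01 0.01 0.  ] g 0.0
after x 11.12 y 30.83 z 0.42 rz -61.0
before x 32.36 y 5.21 z 0.42 rz -61.0
```

>>> {"op": "servo_tool", "data": {
  "increments": [
    [3.26,0.54,0,0,0,0,-1],
    [3.26,0.54,0,0,0,0,-1],
    [3.26,0.54,0,0,0,0,-1],
    [3.26,0.54,0,0,0,0,-1],
    [3.26,0.54,0,0,0,0,-1]
  ]
}}

```text
clock: 58.25
position: [0.5458, -0.1531, 0.1671]
ee_rot: [0.0, 0.906, -0.423, -0.002]
contact_force: [0.5, 0.9, -0.4]
width: 0.0851
gripper_force: 0.0
```

>>> {"op": "servo_tool", "data": {
  "increments": [
    [3.26,0.54,0,0,0,0,-1],
    [3.26,0.54,0,0,0,0,-1],
    [3.26,0.54,0,0,0,0,-1],
    [3.26,0.54,0,0,0,0,-1],
    [3.26,0.54,0,0,0,0,-1]
  ]
}}

```text
clock: 58.75
position: [0.6299, -0.2953, 0.1665]
ee_rot: [-0.0, 0.906, -0.423, -0.002]
contact_force: [-0.1, -0.2, 0.4]
width: 0.0857
gripper_force: 0.0
```

>>> {"op": "servo_tool", "data": {
  "increments": [
    [0,0,0,0,0,-7.6,-1],
    [0,0,0,0,0,-7.6,-1],
    [0,0,0,0,0,-7.6,-1],
    [0,0,0,0,0,-7.6,-1],
    [0,0,0,0,0,-7.6,-1]
  ]
}}

```text
clock: 59.25
position: [0.6293, -0.2941, 0.1664]
ee_rot: [-0.001, 0.995, -0.102, -0.002]
contact_force: [0.2, 0.0, -0.7]
width: 0.0854
gripper_force: 0.0
```

>>> {"op": "servo_tool", "data": {
  "increments": [
    [0,0,0,0,0,-7.6,-1],
    [0,0,0,0,0,-7.6,-1],
    [0,0,0,0,0,-7.6,-1],
    [0,0,0,0,0,0,-1],
    [0,0,0,0,0,0,-1]
  ]
}}

```text
clock: 59.75
position: [0.6297, -0.2942, 0.1675]
ee_rot: [-0.001, 0.996, 0.093, -0.001]
contact_force: [-0.5, -0.1, -0.7]
width: 0.0854
gripper_force: 0.0
```

```bash
python3 - <<'E'
from h import *
go(.6305,-.2943,.078,11)
E
```

```text
at [ 0.6297 -0.2942  0.1675] yaw 10.6 tilt [-0.002  0.001] q6 49.0 t 59.8 w 0.0854 F [-0.5 -0.1 -0.7] M [-0.05 -0.06 -0.02] g 0.0
after x 0.08 y 0.02 z 8.95 rz -0.4
before x 0.08 y 0.02 z 8.95 rz -0.4
```

>>> {"op": "servo_tool", "data": {
  "increments": [
    [0,0,2,0,0,0,-1],
    [0,0,2,0,0,0,-1],
    [0,0,2,0,0,0,-1],
    [0,0,2,0,0,0,-1],
    [0,0,0.9,0,0,0,-1]
  ]
}}

```text
clock: 60.25
position: [0.6288, -0.2938, 0.0773]
ee_rot: [-0.001, 0.996, 0.093, -0.002]
contact_force: [-0.7, -0.2, 0.4]
width: 0.0852
gripper_force: 0.0
```

>>> {"op": "servo_tool", "data": {
  "increments": [
    [0,0,0,0,0,0,-1],
    [0,0,0,0,0,0,1],
    [0,0,0,0,0,0,1],
    [0,0,0,0,0,0,1],
    [0,0,0,0,0,0,1]
  ],
  "squeeze": 60
}}

```text
clock: 60.75
position: [0.6307, -0.2948, 0.081]
ee_rot: [0.001, 0.996, 0.094, 0.001]
contact_force: [-0.5, 0.1, 0.2]
width: 0.0283
gripper_force: 0.0
```

>>> {"op": "servo_tool", "data": {
  "increments": [
    [0,0,0,0,0,0,1],
    [0,0,0,0,0,0,1],
    [0,0,0,0,0,0,1],
    [0,0,0,0,0,0,1],
    [0,0,0,0,0,0,1]
  ]
}}

```text
clock: 61.25
position: [0.6305, -0.2951, 0.0804]
ee_rot: [0.001, 0.996, 0.094, 0.0]
contact_force: [1.0, -2.2, 1.9]
width: 0.0136
gripper_force: 60.8
```

```bash
python3 - <<'E'
from h import *
go(.6305,-.2943,.078,11)
E
```

```text
at [ 0.6305 -0.2951  0.0804] yaw 10.8 tilt [ 0.001 -0.001] q6 48.0 t 61.2 w 0.0136 F [ 1.  -2.2  1.9] M [-0.3  -0.02 -0.01] g 60.8
after x 0.01 y -0.08 z 0.24 rz -0.2
before x 0.01 y -0.08 z 0.24 rz -0.2
```

>>> {"op": "servo_tool", "data": {
  "increments": [
    [0,0,0.3,0,0,0,1],
    [0,0,0.3,0,0,0,1],
    [0,0,0.3,0,0,0,1],
    [0,0,0,0,0,0,1],
    [0,0,0,0,0,0,1]
  ]
}}

```text
clock: 61.75
position: [0.6306, -0.2951, 0.0729]
ee_rot: [0.001, 0.996, 0.094, 0.001]
contact_force: [-1.9, -2.1, 9.8]
width: 0.0138
gripper_force: 61.9
```

>>> {"op": "servo_tool", "data": {
  "increments": [
    [0,0,0.1,0,0,0,1],
    [0,0,0,0,0,6,1],
    [0,0,0,0,0,6,1],
    [0,0,0,0,0,6,1],
    [0,0,0,0,0,6,1]
  ]
}}

```text
clock: 62.25
position: [0.6307, -0.2953, 0.0729]
ee_rot: [0.001, 0.993, -0.117, 0.001]
contact_force: [-4.0, -1.7, 14.4]
width: 0.0139
gripper_force: 62.5
```

```bash
python3 - <<'E'
from h import *
go(.6305,-.2943,.078,11)
E
```

```text
at [ 0.6307 -0.2953  0.0729] yaw -13.5 tilt [ 0.002 -0.002] q6 73.0 t 62.2 w 0.0139 F [-4.  -1.7 14.4] M [-0.17  0.56  0.02] g 62.5
after x 0.00 y -0.10 z -0.51 rz -24.5
before x -0.04 y -0.09 z -0.51 rz -24.5
```

>>> {"op": "servo_tool", "data": {
  "increments": [
    [0,0,0,0,0,7,1],
    [0,0,0,0,0,7,1],
    [0,0,0,0,0,7,1],
    [0,0,0,0,0,7,1],
    [0,0,0,0,0,5,1]
  ]
}}

```text
clock: 62.75
position: [0.6306, -0.2955, 0.0729]
ee_rot: [0.001, 0.919, -0.394, 0.001]
contact_force: [-2.4, -1.5, 14.4]
width: 0.0134
gripper_force: 62.5
```

>>> {"op": "servo_tool", "data": {
  "increments": [
    [0,0,0,0,0,2,1],
    [0,0,0,0,0,2,1],
    [0,0,0,0,0,0,1],
    [0,0,0,0,0,0,1],
    [0,0,0,0,0,0,1]
  ]
}}

```text
clock: 63.25
position: [0.6307, -0.2955, 0.0729]
ee_rot: [0.001, 0.906, -0.424, 0.001]
contact_force: [-3.1, -2.3, 13.7]
width: 0.0138
gripper_force: 62.8
```

```bash
python3 - <<'E'
from h import *
go(.6305,-.2943,.078,11)
E
```

```text
at [ 0.6307 -0.2955  0.0729] yaw -50.1 tilt [ 0.002 -0.003] q6 109.0 t 63.2 w 0.0138 F [-3.1 -2.3 13.7] M [-0.26  0.53  0.5 ] g 62.8
after x 0.01 y -0.12 z -0.51 rz -61.1
before x -0.10 y -0.06 z -0.51 rz -61.1
```

It is at the stop (Mz 0.5). I ease up, release and retreat.

>>> {"op": "servo_tool", "data": {
  "increments": [
    [0,0,-0.5,0,0,0,1],
    [0,0,-0.4,0,0,0,1],
    [0,0,0,0,0,0,1],
    [0,0,0,0,0,0,-1],
    [0,0,0,0,0,0,-1]
  ]
}}

```text
clock: 63.75
position: [0.6295, -0.293, 0.0776]
ee_rot: [-0.001, 0.905, -0.425, -0.002]
contact_force: [-0.2, 0.6, 0.5]
width: 0.0425
gripper_force: 0.0
```

>>> {"op": "servo_tool", "data": {
  "increments": [
    [0,0,0,0,0,0,-1],
    [0,0,0,0,0,0,-1],
    [0,0,-1.5,0,0,0,-1],
    [0,0,-2.5,0,0,0,-1],
    [0,0,-2.5,0,0,0,-1]
  ]
}}

```text
clock: 64.25
position: [0.6302, -0.2943, 0.1454]
ee_rot: [-0.0, 0.905, -0.424, -0.0]
contact_force: [-0.5, -0.1, 0.2]
width: 0.0852
gripper_force: 0.0
```

>>> {"op": "servo_tool", "data": {
  "increments": [
    [-3,0,-2,0,0,0,-1],
    [-3,0,0,0,0,0,-1],
    [-3,0,0,0,0,0,-1],
    [-3,-4,0,0,0,0,-1],
    [0,-4,0,0,0,0,-1]
  ]
}}

```text
clock: 64.75
position: [0.6122, -0.1482, 0.1661]
ee_rot: [-0.0, 0.905, -0.425, -0.001]
contact_force: [1.0, -1.1, 0.4]
width: 0.0858
gripper_force: 0.0
```

>>> {"op": "servo_tool", "data": {
  "increments": [
    [0,4,0,0,0,0,-1],
    [0,4,0,0,0,0,-1],
    [0,4,0,0,0,0,-1],
    [0,4,0,0,0,0,-1],
    [0,4,0,0,0,0,-1]
  ]
}}

```text
clock: 65.25
position: [0.4605, -0.2799, 0.1654]
ee_rot: [0.0, 0.906, -0.424, 0.001]
contact_force: [0.1, -0.3, -0.3]
width: 0.0854
gripper_force: 0.0
```

```bash
python3 - <<'E'
from h import *
go(.6305,-.2943,.178)
a=snap("top","t7")[:,:,::-1]; b=snap("scene","s7")[:,:,::-1]
cv2.imwrite("pics/k7.png",np.vstack([cv2.resize(a[180:310,270:490],(500,295),interpolation=2),cv2.resize(b[110:250,200:400],(420,294),interpolation=2)[:, :500] if 0 else cv2.resize(b[110:240,190:410],(500,295),interpolation=2)]))
E
```

```text
at [ 0.4605 -0.2799  0.1654] yaw -50.2 tilt [ 0.001 -0.001] q6 101.0 t 65.2 w 0.0854 F [ 0.1 -0.3 -0.3] M [-0.01 -0.03  0.04] g 0.0
after x 12.00 y -12.14 z -1.26 rz 0.0
before x 12.00 y -12.14 z -1.26 rz 0.0
```

View pics/k7.png

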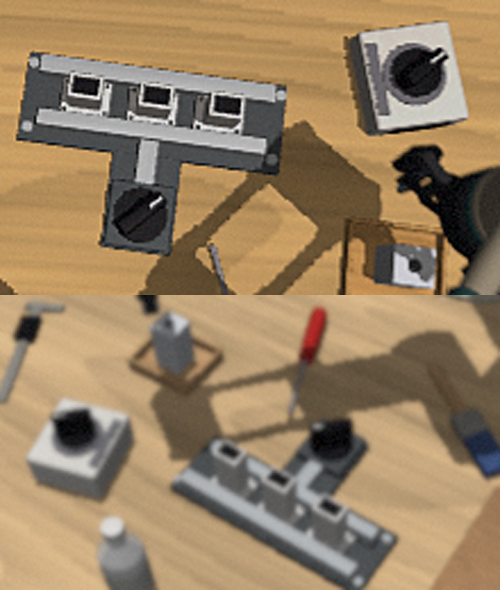

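The pieces are clamped square, both knobs are turned, the block is in its tray, and the bottle is standing. I hand the job in.

```bash
python3 -c "
from h import *
print(manip.sign_off())"
```

```text
the job is handed in; nothing more can be done
None
```

The job is handed in, and the judge's verdict was not shown. The block stands in its tray and three pieces are clamped square. The clamp went about 90° past the bite, and the selector was turned to its stop and released. One piece had been knocked aside, and a finger pressed on it with about 113 N at the wrist (limit 120 N) before I found and placed it.

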